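# Square up the chassis corner

## Robot

A 6-joint arm with a two-finger parallel gripper is mounted at the origin on the work surface. World frame = base frame: x ahead of the robot, y to its left, z up, the work surface at z = 0. Lengths are in mm, angles in rad, forces in N, time in s.
With the tool pointing down it reaches from about 275 to 875 mm from the base axis. Payload 12.5 kg.
Tool frame: the origin (TCP) lies midway between the tips of the shut fingers; the grasp point (between the pads) lies 19 mm behind it; z points along the fingers, y is the direction in which the jaws open and shut (so a half turn about z gives the same grasp; the last joint's range is limited). The gripper opens to 85 mm and grips with 20 to 120 N. Pads are 22 mm wide; open, the fingers measure 114 mm over their backs; the gripper's body (76 mm by 85 mm) begins 54 mm behind the grasp point. The pads swing forward as they close: fully open they stand 13 mm farther back than shut.
Start: joints at [1.156, 0.351, 1.652, -0, 1.139, -0.085], TCP at [178.088, 520.355, 231.29] pointing down, gripper open.
Joint ranges: [-2.75, 2.75], [-0.79, 2.1], [0.01, 2.65], [-1.57, 4.71], [0.07, 3.14], [-2.87, 2.87]. Speed limits (rad/s): [2.22, 2.22, 2.79, 3.14, 3.14, 3.14].

## Interface

Orientations are given as a unit quaternion [x, y, z, w].
In Python, from rig import readout, vision, ticket, models gives the robot as it stands. The module is installed in compiled form; this text tells all that it offers.
- The arm moves only by the tool arm_command, never from a script. Its argument "steps" is a list of rows, each an object of numbers: "wx", "wy", "wz": the turn, a rotation vector about the tool's x, y, z in degrees; "tx", "ty", "tz": the shift along the tool's x, y, z in mm; "grip": the closure in counts, from 0 (fully open) to 255 (shut). In form: [{"wx": .., "wy": .., "wz": .., "tx": .., "ty": .., "tz": .., "grip": ..}, ...]. A call has 1 to 20 rows; each row is the pose to reach, as a shift and turn from the pose commanded when the call began, along the tool's axes at that moment; what a row does not reach only later rows make up. A row lasts 1/10 s, in which the tool goes at most 50 mm and 8.59 degrees, less where a joint would pass 70% of its speed; a pose out of reach is approached as far as the arm can. A call with a gripper value outside its range is refused whole. The fingers move at their own pace and stop on an object; the grip force is fixed at half the most. Time passes only in rows, so rows that repeat a pose let the fingers close. It gives the time, the measured TCP pose, the force and the opening at its end, in the units of the state.
- readout.sense(): the state, without advancing time (a new reading comes with each control period).
- vision.get_image(name): name is "side" or "top"; returns the picture (420x560x3 uint8, blue, green, red); there is no depth.
- vision.camera_model(name): a dict with "fx", "fy", "cx", "cy" (pixels), "extrinsics" (4x4, takes a point from world to camera coordinates). Camera axes: x right, y down, z forward; pixel columns grow to the right and rows downward; lengths in mm; the calibration is good to about 2 mm. A picture is of the moment at which its call begins. camera_model takes no time and is no camera call.
- ticket.hand_in(): hands the job in, once; it reports no verdict.
Trained networks look in the newest picture that a camera, given by its name, has taken for a name from the list of things; names that differ only in an ending like _2 or _b are one class to them, and where a whole thing is asked for, a point or a joint stands for the part that bears it (a point fixed in the world has none). Each returns a list of dicts, best first, with "confidence" (0 to 1); they miss things now and then, are a little off and sometimes report something else, mostly with a low value. They report only what shows in the picture. A call takes as long as a camera call. They do not tell look-alikes from the thing itself.
- models.masks_of(camera, name): "region" (420x560 bool, what is visible of it) and "rect" ([left, top, width, height] in pixels, round what is visible of it).
The state is a dict: "time_s": time; "qpos": joint angles; "qd": joint speeds; "joint_efforts": joint torques, N m; "position": TCP position; "ee_rot": TCP orientation; "wrist_force": force on the tool from outside, world axes, zero at the start; "moment": the same for the moment, N m; "grip_width": finger opening in mm.
Only numpy, scipy, OpenCV 4.12 (cv2) and the standard library are available. Lean on these libraries where they do the work, as an engineer would, in place of code of your own. Each camera call takes 0.05 s, during which the arm holds its last target.

## Task

Take the steel square by its grip and, low down on the chassis base plate, press it into the inner corner so that one leg lies flush along the front panel while the other pushes the loose side panel fully home. Keep it bearing gently on both panels at once, some 10 N on each and never over 18, for two seconds to check that the corner closes without gaps. Then lay the square back flat near the middle of its foam pad and let go; leave everything else alone, and touch the chassis only with the square.

Things in the scene. Friction and masses are not known exactly. Their poses are not given: they have to be found in the camera images.
- square: Steel L-shaped square, 0.35 kg, flat on the foam pad. Two legs at right angles, each 85 mm long, 18 mm wide, 24 mm tall, from -30 to +55 mm. Origin: on the underside, straight below the middle of its grip rib; z up. One leg runs along x, its outer face is the plane y = -30 mm; the other runs along y, its outer face is x = -30 mm. A block fills the inner angle to x = y = 24 mm.
- square_grip (a point): Point to pinch on the square, 62 mm straight above its origin, axes as the square's. The dark upright grip rib here is 44 mm long (along x), 12 mm thick (along y; close the fingers across y) and stands from 24 to 78 mm above the square's underside.
- chassis: Open instrument chassis, fixed. Aluminium base plate 190 (x) by 214 (y) mm, top at z = 4 mm. Origin: centre of the plate's underside; z up. Front panel along its -x edge, side panel along its -y edge, both 4 mm thick, tops at z = 38 mm; the other edges are open. The corner to check is the inner one at -x, -y. A circuit board (x 10 to 90, y 17 to 97 mm, up to z = 26 mm) is clear of it.
- front_edge (a point): Nominal mid-point of the front panel's inner face, at chassis (-85, 0, 21) mm, axes as the chassis's; the face looks along +x. The real face is parallel, 0 to 12 mm farther in (+x): the rigid panel is screwed on through slotted holes and its setback varies, so find it by touch. Metal rubs on metal (friction about 0.6): leaning on one panel adds drag along it to the push felt.
- side_edge (a point): Outermost home place of the side panel's inner face: chassis (0, -100, 21) mm, axes as the chassis's; the face looks along +y. Its stop rail is also slotted, so the real home is 0 to 12 mm farther in (+y). The loose panel (160 mm long) slides along chassis y only, against friction of about 8 N plus 0.6 N per 10 mm/s, stays where left, and stops rigidly at home when pushed towards -y.
- side_panel (a joint): How far the side panel still stands inwards (+y) of its own home against its stop rail, in m: 0 = home, up to 0.010. It starts at 0.005 to 0.009.
- pad: The black foam pad that the square belongs on, 150 x 150 mm, 8 mm thick, fixed on the mat. Origin: centre of its underside; its top is 8 mm above that. It and the grey parts tray swap places from run to run.
- screwdriver: Bystander to leave alone: screwdriver lying on the mat, 170 mm long. Origin on its underside (handle end to -x, tip to +x).
- bottle: Bystander to leave alone: white bottle, 44 mm diameter, 100 mm high. Origin on its underside at its centre.
- jar: Bystander to leave alone: small amber jar, 52 mm diameter, 40 mm high. Origin on its underside at its centre.
- spool: Bystander to leave alone: metal spool standing on end, 56 mm diameter, 42 mm high. Origin on its underside at its centre.
- brush: Bystander to leave alone: brush lying on the mat, 160 mm long. Origin on its underside (handle end to -x, tip to +x).
- heatsink: Bystander to leave alone: finned heatsink, 50 x 60 mm, 26 mm high. Origin on its underside at its centre.
- parts_tray: Fixed grey parts tray, a bystander, 130 x 110 mm, 30 mm high. Origin: centre of its underside. It and the foam pad change places from run to run.
Mind the look-alikes: they are no part of the job. What is shaped like the square but pink is not meant.

How it is judged:
By the outcome, as a careful person would: the job done as asked, in the order asked, and still so for the second after the job is handed in, with the robot touching nothing.
It also fails if it takes over 67 s, if anything falls off the work surface, if the arm or the gripper's body presses on something with over 40 N, if the wrist force passes 120 N, or if a joint passes its speed limit or range.

## Working session

There is one attempt and no reset: what is moved stays moved. The work goes in short steps, Python scripts to look and compute and a tool call to move; the robot and the scene stay as the last step left them, time stands still between calls to the robot, and variables do not carry over. Pictures are saved under pics/ and viewed, and the job is handed in when it is done.

Besides the shell and the picture viewer there is one more tool, called after ">>>" in YAML: its name, and indented under it one key for each argument. arm_command: Moves the arm, as the interface text tells. Its arguments: {"type":"object","properties":{"steps":{"type":"array","items":{"type":"object","properties":{"wx":{"type":"number"},"wy":{"type":"number"},"wz":{"type":"number"},"tx":{"type":"number"},"ty":{"type":"number"},"tz":{"type":"number"},"grip":{"type":"number"}}}}},"required":["steps"]}

```bash
mkdir -p pics; cat > h.py <<'E'
import numpy as np, cv2
from rig import readout, vision, ticket, models
def cam(n):
    m=vision.camera_model(n); return m
def proj(n,P):
    m=cam(n);E=np.array(m["extrinsics"]);P=np.atleast_2d(P)
    c=P@E[:3,:3].T+E[:3,3]
    return np.c_[m["fx"]*c[:,0]/c[:,2]+m["cx"],m["fy"]*c[:,1]/c[:,2]+m["cy"]]
def back(n,uv,z):
    m=cam(n);E=np.array(m["extrinsics"]);uv=np.atleast_2d(uv).astype(float)
    R=E[:3,:3];o=-R.T@E[:3,3]
    d=np.c_[(uv[:,0]-m["cx"])/m["fx"],(uv[:,1]-m["cy"])/m["fy"],np.ones(len(uv))]@R
    return o+d*((z-o[2])/d[:,2])[:,None]
E
python3 - <<'E'
from h import *
s=readout.sense();print(s)
for n in("top","side"):
    im=vision.get_image(n);cv2.imwrite(f"pics/{n}0.png",im)
    m=cam(n);E=np.array(m["extrinsics"]);print(n,m["fx"],-E[:3,:3].T@E[:3,3]);print(E.round(3))
    for k in("square","chassis","pad"):
        for r in models.masks_of(n,k):print(n,k,r["confidence"],r["rect"])
E
```

```text
{'time_s': 0.0, 'qpos': array([ 1.15645364e+00,  3.51283824e-01,  1.65245649e+00, -2.08398087e-06,
        1.13916619e+00, -8.46168302e-02]), 'qd': array([ 0.00126127, -0.00093329, -0.00086038, -0.00149926,  0.00091281,
        0.00018163]), 'joint_efforts': array([-1.63071280e-03, -5.06109560e+01, -2.91390306e+01, -1.36053336e-04,
        4.68968617e-03, -3.44960472e-05]), 'position': array([177.91849321, 520.04173834, 230.72006932]), 'ee_rot': array([ 1.64116653e-01,  9.86440719e-01, -6.36819407e-04, -1.61277472e-04]), 'wrist_force': array([-0.80397673,  0.08397613,  0.38210909]), 'moment': array([-0.01716299, -0.0141655 , -0.000196  ]), 'grip_width': 85.6901857517007}
top 519.496325493041 [ 224.33395621  136.22774585 1605.88776604]
[[-2.100000e-02 -1.000000e+00  5.000000e-03  1.324570e+02]
 [-9.750000e-01  1.900000e-02 -2.220000e-01  5.726240e+02]
 [ 2.220000e-01 -1.000000e-02 -9.750000e-01  1.517338e+03]
 [ 0.000000e+00  0.000000e+00  0.000000e+00  1.000000e+00]]
top square 0.59 [194.7, 197.8, 29.4, 28.6]
top square 0.57 [87.0, 243.1, 31.7, 41.8]
top square 0.54 [182.3, 190.2, 45.3, 44.8]
top square 0.31 [194.9, 278.0, 25.9, 21.2]
top chassis 0.77 [331.2, 181.8, 77.0, 61.7]
top pad 0.81 [184.5, 189.3, 43.2, 45.2]
top pad 0.32 [191.9, 194.2, 31.7, 31.4]
side 465.19950855032397 [ 269.04142697 -892.23818451  917.23683851]
[[ 9.620000e-01 -2.740000e-01  1.300000e-02 -5.149480e+02]
 [-1.600000e-01 -6.000000e-01 -7.840000e-01  2.262760e+02]
 [ 2.220000e-01  7.520000e-01 -6.210000e-01  1.180433e+03]
 [ 0.000000e+00  0.000000e+00  0.000000e+00  1.000000e+00]]
side square 0.88 [190.0, 130.9, 28.2, 23.2]
side square 0.83 [258.6, 168.3, 24.9, 24.7]
side chassis 0.77 [263.6, 263.6, 99.3, 78.6]
side pad 0.76 [240.9, 174.4, 52.9, 31.3]
```

View pics/top0.png

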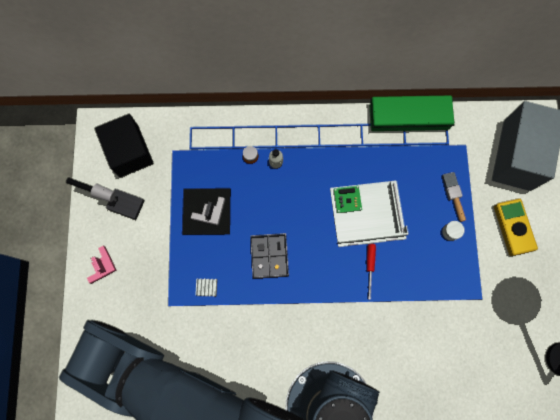

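View pics/side0.png

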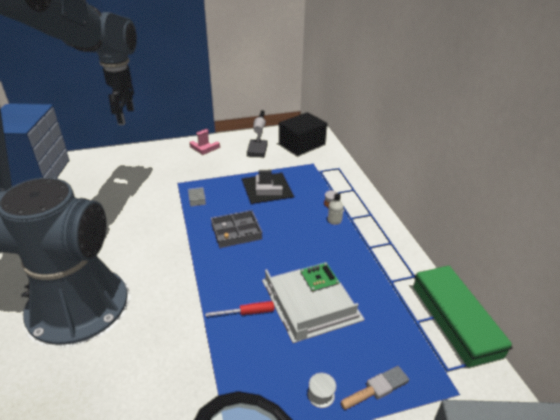

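```bash
python3 - <<'E'
import cv2
a=cv2.imread("pics/top0.png")[170:250,150:250];cv2.imwrite("pics/t_sq.png",cv2.resize(a,None,fx=7,fy=7,interpolation=cv2.INTER_CUBIC))
a=cv2.imread("pics/top0.png")[165:255,320:420];cv2.imwrite("pics/t_ch.png",cv2.resize(a,None,fx=6.5,fy=6.5,interpolation=cv2.INTER_CUBIC))
a=cv2.imread("pics/side0.png")[255:350,255:370];cv2.imwrite("pics/s_ch.png",cv2.resize(a,None,fx=6,fy=6,interpolation=cv2.INTER_CUBIC))
a=cv2.imread("pics/side0.png")[120:220,180:310];cv2.imwrite("pics/s_sq.png",cv2.resize(a,None,fx=6,fy=6,interpolation=cv2.INTER_CUBIC))
E
```

```text
(no output)
```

View pics/t_sq.png

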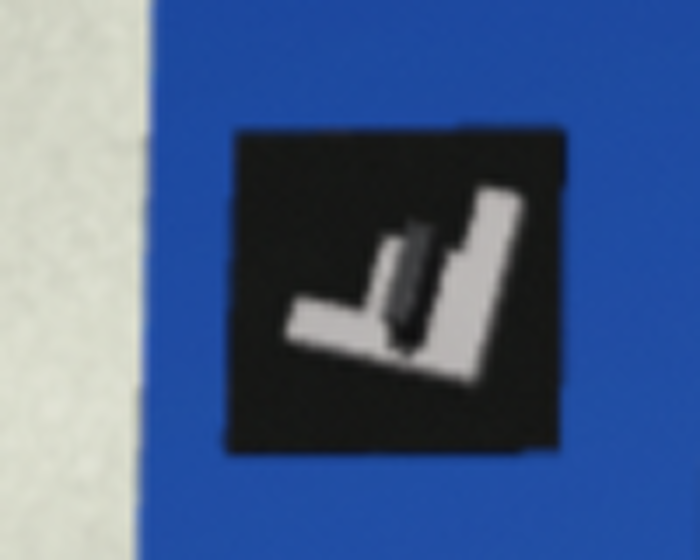

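View pics/t_ch.png

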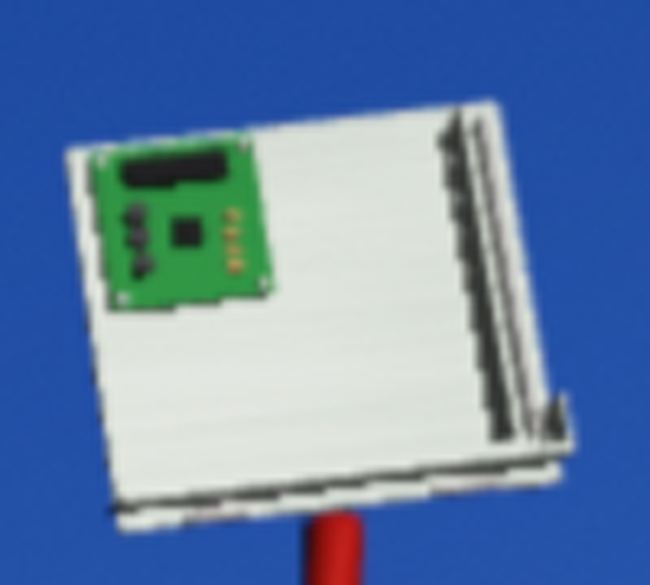

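View pics/s_ch.png

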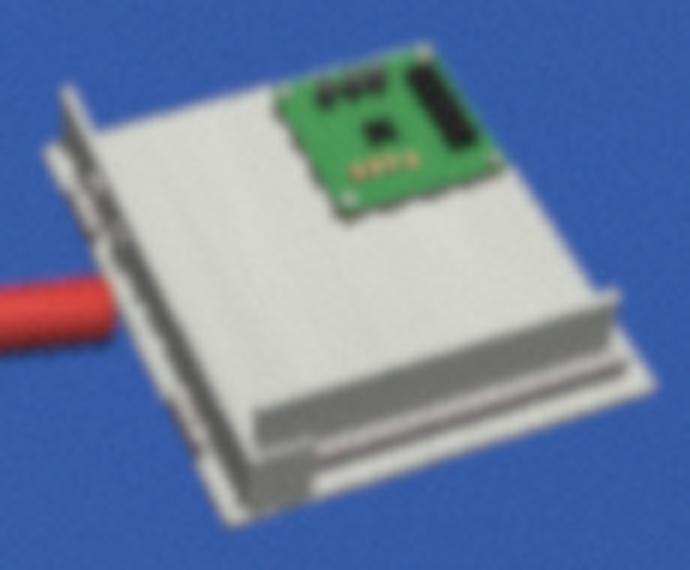

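View pics/s_sq.png

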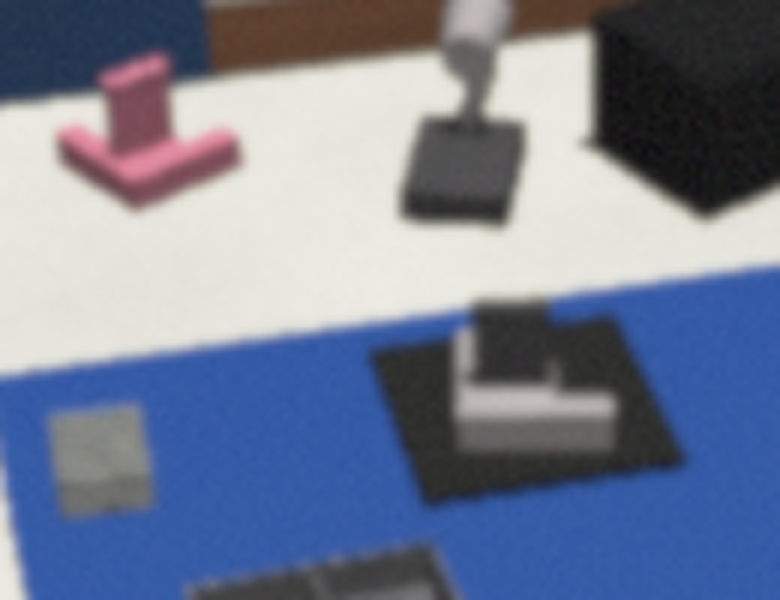

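The grey square stands on the black pad at top (209,212) and side (267,183). The pink one lies off the mat at top (100,265) and side (204,142). The grey one on the pad fits "steel, flat on the foam pad"; the pink one is the look-alike. In the crops the chassis corner to check is its lower right one in the top view, about (402,238).

Next I fit the poses.

```bash
cat > fit.py <<'E'
from h import *
from scipy.optimize import minimize
def box(x0,x1,y0,y1,z0,z1): return np.array([[x,y,z] for x in(x0,x1) for y in(y0,y1) for z in(z0,z1)],float)
def render(n,boxes,pose,roi,k=8,z=0):
    x,y,th=pose;c,s=np.cos(th),np.sin(th);R=np.array([[c,-s,0],[s,c,0],[0,0,1]])
    l,t,w,h=roi;im=np.zeros((h*k,w*k),np.uint8)
    for b in boxes:
        p=proj(n,b@R.T+[x,y,z]);q=((p-[l,t]+.5)*k-.5)
        hull=cv2.convexHull(q.astype(np.float32)).round().astype(np.int32)
        cv2.fillConvexPoly(im,hull,255)
    return cv2.resize(im,(w,h),interpolation=cv2.INTER_AREA)/255.
def fit(cams,boxes,p0,z,steps=(8,8,.1)):
    # cams: list (name,roi,mask,weight)
    def f(p): 
        return sum((wt*(render(n,boxes,p,roi,z=z)-m)**2).sum() for n,roi,m,wt in cams)
    best=None
    p=np.array(p0,float)
    for sc in (1,.5,.2):
        sim=np.array([p]+[p+np.eye(3)[i]*steps[i]*sc for i in range(3)])
        r=minimize(f,p,method="Nelder-Mead",options=dict(initial_simplex=sim,xatol=1e-3,fatol=1e-3,maxiter=150));p=r.x
    return p,r.fun
E
python3 - <<'E'
from fit import *
T=cv2.imread("pics/top0.png").astype(float);S=cv2.imread("pics/side0.png").astype(float)
def nonblue(I,roi):
    l,t,w,h=roi;a=I[t:t+h,l:l+w];d=a[...,0]-a[...,2]   # B-R
    return np.clip((130-d)/130*1.0,0,1),a
for n,I,pts in (("top",T,[(370,170),(370,215),(209,240),(214,225)]),("side",S,[(300,310),(310,350),(265,190)])):
    for p in pts: print(n,p,I[p[1],p[0]])
# chassis
rt=(322,172,96,76);rs=(255,258,115,90)
cams=[]
for n,I,roi in(("top",T,rt),("side",S,rs)):
    m,a=nonblue(I,roi)
    wt=np.ones_like(m);red=(a[...,2]>a[...,1]*1.6); red=cv2.dilate(red.astype(np.uint8),np.ones((7,7)))
    wt[red>0]=0
    cams.append((n,roi,m,wt))
    cv2.imwrite(f"pics/m_{n}.png",cv2.resize((m*255).astype(np.uint8),None,fx=5,fy=5))
plate=[box(-95,95,-107,107,0,4)]
front=[box(-83,-79,-80,105,4,38)]
for nm,b in(("plate",plate),("plate+front",plate+front)):
  for cs in(cams[:1],cams[1:],cams):
    c0=back("top",[370,213],4)[0]
    print(nm,[c[0] for c in cs],fit(cs,b,[c0[0],c0[1],.11],0))
# pad
m,a=nonblue(T,(175,180,64,64))
print("pad",fit([("top",(175,180,64,64),m,np.ones_like(m))],[box(-75,75,-75,75,0,8)],[*back("top",[207,212],8)[0][:2],0],0))
# square: bright & non-blue; ignore rib area
boxes=[box(-30,55,-30,-12,0,24),box(-30,-12,-30,55,0,24),box(-30,24,-30,24,0,24)]
E
```

```text
top (370, 170) [164.  77.  33.]
top (370, 215) [220. 227. 222.]
top (209, 240) [165.  78.  32.]
top (214, 225) [25. 26. 26.]
side (300, 310) [201. 208. 207.]
side (310, 350) [168.  92.  54.]
side (265, 190) [112. 113. 116.]
plate ['top'] (array([ 5.77225735e+02, -1.44345731e+02,  9.89715328e-02]), np.float64(46.40254073876912))
plate ['side'] (array([ 5.78162061e+02, -1.43197026e+02,  9.63018637e-02]), np.float64(181.4091809249515))
plate ['top', 'side'] (array([ 5.77826448e+02, -1.43793066e+02,  9.86178518e-02]), np.float64(233.6277746610885))
plate+front ['top'] (array([ 5.77225735e+02, -1.44345731e+02,  9.89715328e-02]), np.float64(46.40254073876912))
plate+front ['side'] (array([ 5.77495722e+02, -1.43673577e+02,  9.87146624e-02]), np.float64(164.28369427780393))Traceback (most recent call last):
  File "<stdin>", line 22, in <module>
  File "fit.py", line 20, in fit
    r=minimize(f,p,method="Nelder-Mead",options=dict(initial_simplex=sim,xatol=1e-3,fatol=1e-3,maxiter=150));p=r.x
    res = _minimize_neldermead(fun, x0, args, callback, bounds=bounds,
                               **options)
    fsim[j] = func(sim[j])
              ~~~~^^^^^^^^
    fx = function(np.copy(x), *(wrapper_args + args))
  File "fit.py", line 15, in f
    return sum((wt*(render(n,boxes,p,roi,z=z)-m)**2).sum() for n,roi,m,wt in cams)
  File "fit.py", line 15, in <genexpr>
    return sum((wt*(render(n,boxes,p,roi,z=z)-m)**2).sum() for n,roi,m,wt in cams)
                    ~~~~~~^^^^^^^^^^^^^^^^^^^
  File "fit.py", line 8, in render
    p=proj(n,b@R.T+[x,y,z]);q=((p-[l,t]+.5)*k-.5)
  File "h.py", line 6, in proj
    m=cam(n);E=np.array(m["extrinsics"]);P=np.atleast_2d(P)
  File "h.py", line 4, in cam
    m=vision.camera_model(n); return m
ValueError: time passes only in moves, steps and waits
```

```bash
sed -i 's/^def cam(n):/_c={}\ndef cam(n):/; s/    m=vision.camera_model(n); return m/    if n not in _c: _c[n]=vision.camera_model(n)\n    return _c[n]/' h.py
python3 - <<'E'
from fit import *
T=cv2.imread("pics/top0.png").astype(float);S=cv2.imread("pics/side0.png").astype(float)
print(readout.sense()["time_s"])
def nb(I,roi,k=130):
    l,t,w,h=roi;a=I[t:t+h,l:l+w];d=a[...,0]-a[...,2]
    return np.clip((k-d)/k,0,1),a
m,a=nb(T,(175,180,64,64))
print("pad",fit([("top",(175,180,64,64),m,np.ones_like(m))],[box(-75,75,-75,75,0,8)],[*back("top",[207,212],8)[0][:2],0],0))
boxes=[box(-30,55,-30,-12,0,24),box(-30,-12,-30,55,0,24),box(-30,24,-30,24,0,24)]
rib=[box(-22,22,-6,6,24,78)]
roi=(188,194,40,36);l,t,w,h=roi
a=T[t:t+h,l:l+w].mean(2);m=np.clip((a-25)/(180-25),0,1)
p=[*back("top",[150+410/7,170+345/7],8)[0][:2],-.25]
for it in range(4):
    r=render("top",rib,p,roi,z=8);wt=1-cv2.dilate((r>.05).astype(float),np.ones((3,3)))
    # only top faces bright; use tops + sides
    p,f=fit([("top",roi,m,wt)],boxes,p,8,(6,6,.1));print("sq",p,f)
r=render("top",boxes+rib,p,roi,z=8)
o=T[t:t+h,l:l+w].copy();o=cv2.resize(o,None,fx=12,fy=12,interpolation=cv2.INTER_CUBIC)
def draw(o,n,b,l,t,k,z,col):
    c,s=np.cos(p[2]),np.sin(p[2]);R=np.array([[c,-s,0],[s,c,0],[0,0,1]])
    q=((proj(n,b@R.T+[p[0],p[1],z])-[l,t]+.5)*k).astype(np.float32)
    cv2.polylines(o,[cv2.convexHull(q).astype(np.int32)],True,col)
for b in boxes[:2]:draw(o,"top",b,l,t,12,8,(0,255,0))
draw(o,"top",rib[0],l,t,12,8,(0,0,255));cv2.imwrite("pics/fit_t.png",o)
l,t,w,h=240,160,60,50
o=cv2.resize(S[t:t+h,l:l+w],None,fx=10,fy=10,interpolation=cv2.INTER_CUBIC)
for b in boxes[:2]:draw(o,"side",b,l,t,10,8,(0,255,0))
draw(o,"side",rib[0],l,t,10,8,(0,0,255));cv2.imwrite("pics/fit_s.png",o)
E
```

```text
0.4
pad (array([ 5.92865650e+02,  3.65308320e+02, -1.49089672e-02]), np.float64(15.347361119642194))
sq [ 5.83998652e+02  3.50198726e+02 -2.51883842e-01] 25.536813272410633
sq [ 5.84672115e+02  3.49678333e+02 -2.41973853e-01] 14.294167527817883
sq [ 5.84589125e+02  3.49711311e+02 -2.42512862e-01] 14.468868221259655
sq [ 5.84941555e+02  3.49758649e+02 -2.40327291e-01] 14.437071517758518[ WARN:0@1.280] global loadsave.cpp:1063 imwrite_ Unsupported depth image for selected encoder is fallbacked to CV_8U.
```

View pics/fit_t.png

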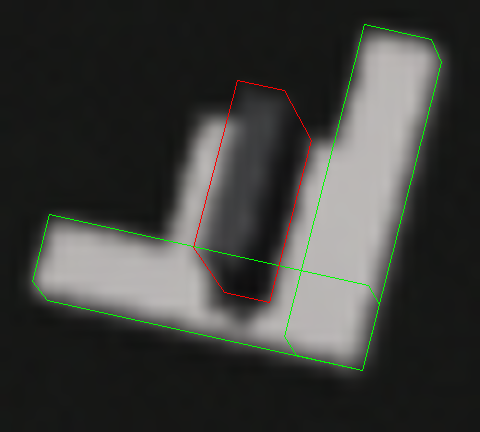

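View pics/fit_s.png

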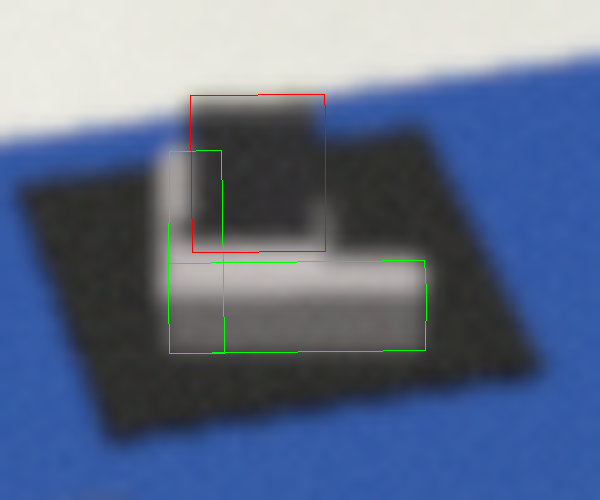

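```bash
python3 - <<'E'
from fit import *
T=cv2.imread("pics/top0.png").astype(float);S=cv2.imread("pics/side0.png").astype(float)
tops=[box(-30,55,-30,-12,24,24),box(-30,-12,-30,55,24,24),box(-30,24,-30,24,24,24)]
full=[box(-30,55,-30,-12,0,24),box(-30,-12,-30,55,0,24),box(-30,24,-30,24,0,24)]
rib=[box(-22,22,-6,6,24,78)]
rt=(188,194,40,36);l,t,w,h=rt
mt=np.clip((T[t:t+h,l:l+w].mean(2)-25)/(185-25),0,1)
rs=(246,173,50,32);l,t,w,h=rs
ms=np.clip((S[t:t+h,l:l+w].mean(2)-45)/(115-45),0,1);a=S[t:t+h,l:l+w]
ws0=1-cv2.dilate(((a[...,0]-a[...,2])>15).astype(float),np.ones((3,3)))
ws0[:8]=0
for which in("t","s","ts"):
  p=[584,350,-.24]
  for it in range(3):
    wt=1-cv2.dilate((render("top",rib,p,rt,z=8)>.05).astype(float),np.ones((3,3)))
    ws=ws0*(1-cv2.dilate((render("side",rib,p,rs,z=8)>.05).astype(float),np.ones((3,3))))
    cs=[]
    def fu(q):
        v=0
        if "t" in which:v+=(wt*(render("top",tops,q,rt,z=8)-mt)**2).sum()
        if "s" in which:v+=(ws*(render("side",full,q,rs,z=8)-ms)**2).sum()
        return v
    p=np.array(p)
    r=minimize(fu,p,method="Nelder-Mead",options=dict(initial_simplex=[p,p+[4,0,0],p+[0,4,0],p+[0,0,.08]],xatol=1e-3,fatol=1e-3));p=r.x
  print(which,p,r.fun)
E
```

```text
t [ 5.82216224e+02  3.48847279e+02 -2.48428885e-01] 7.324027957996924
s [ 5.82597527e+02  3.52307695e+02 -1.65066649e-01] 14.301445127070437
ts [ 5.82846320e+02  3.48967238e+02 -2.35840658e-01] 34.97449893836211
```

```bash
cat > mv.py <<'E'
from h import *
import sys
from scipy.spatial.transform import Rotation as Ro
def st():
    s=readout.sense();R=Ro.from_quat(s["ee_rot"]);M=R.as_matrix()
    return s,M
def rel(target,yaw_y_deg=None):
    s,M=st();d=M.T@(np.array(target)-s["position"])
    y=np.degrees(np.arctan2(M[1,1],M[0,1]))
    print("t",s["time_s"],"pos",s["position"].round(2),"yawY",round(y,2),"tilt z",M[:,2].round(4),"F",s["wrist_force"].round(2),"M",s["moment"].round(3),"w",round(s["grip_width"],2))
    print("shift tool",d.round(2), "wz", None if yaw_y_deg is None else round(-(yaw_y_deg-y),2))
if __name__=="__main__":
    a=[float(v) for v in sys.argv[1:]]
    rel(a[:3],a[3] if len(a)>3 else None)
E
python3 mv.py 582.5 349.3 190 75.96
```

```text
t 0.4 pos [178.08 520.31 231.2 ] yawY 71.1 tilt z [-1.e-04 -2.e-04 -1.e+00] F [-0.52  0.11 -1.13] M [-0.02   0.018  0.02 ] w 84.9
shift tool [-438.01  -30.79   41.2 ] wz -4.86
```

>>> arm_command:
  steps:
    - {"tx":-30,"ty":-2}
    - {"tx":-70,"ty":-5}
    - {"tx":-110,"ty":-8,"tz":10}
    - {"tx":-150,"ty":-11,"tz":15}
    - {"tx":-190,"ty":-14,"tz":20,"wz":-1}
    - {"tx":-230,"ty":-16,"tz":25,"wz":-2}
    - {"tx":-270,"ty":-19,"tz":30,"wz":-3}
    - {"tx":-310,"ty":-22,"tz":35,"wz":-4}
    - {"tx":-350,"ty":-25,"tz":40,"wz":-4.8}
    - {"tx":-390,"ty":-28,"tz":41,"wz":-4.8}
    - {"tx":-420,"ty":-30,"tz":41,"wz":-4.8}
    - {"tx":-438,"ty":-30.8,"tz":41,"wz":-4.8}
    - {"tx":-438,"ty":-30.8,"tz":41,"wz":-4.8}
    - {"tx":-438,"ty":-30.8,"tz":41,"wz":-4.8}

```text
schema error: expected keys wx, wy, wz, tx, ty, tz, grip
```

```bash
python3 mv.py 582.5 349.3 51 75.96;python3 - <<'E'
from h import *
im=vision.get_image("top");cv2.imwrite("pics/t1.png",cv2.resize(im[150:260,140:280],None,fx=5,fy=5))
im=vision.get_image("side");cv2.imwrite("pics/s1.png",cv2.resize(im[80:220,190:330],None,fx=4,fy=4))
E
```

```text
t 0.4 pos [178.08 520.31 231.2 ] yawY 71.1 tilt z [-1.e-04 -2.e-04 -1.e+00] F [-0.52  0.11 -1.13] M [-0.02   0.018  0.02 ] w 84.9
shift tool [-438.01  -30.76  180.2 ] wz -4.86
```

View pics/s1.png

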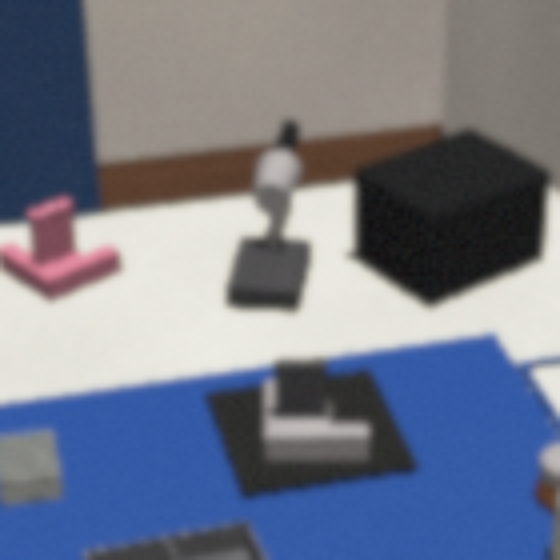

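All seven keys are needed in each row. The picture shows the scene unchanged.

>>> arm_command:
  steps:
    - {"wx":0,"wy":0,"wz":0,"tx":-30,"ty":-2,"tz":0,"grip":0}
    - {"wx":0,"wy":0,"wz":0,"tx":-70,"ty":-5,"tz":5,"grip":0}
    - {"wx":0,"wy":0,"wz":-1,"tx":-110,"ty":-8,"tz":10,"grip":0}
    - {"wx":0,"wy":0,"wz":-2,"tx":-150,"ty":-11,"tz":15,"grip":0}
    - {"wx":0,"wy":0,"wz":-3,"tx":-190,"ty":-14,"tz":20,"grip":0}
    - {"wx":0,"wy":0,"wz":-4,"tx":-230,"ty":-16,"tz":25,"grip":0}
    - {"wx":0,"wy":0,"wz":-4.8,"tx":-270,"ty":-19,"tz":30,"grip":0}
    - {"wx":0,"wy":0,"wz":-4.86,"tx":-310,"ty":-22,"tz":35,"grip":0}
    - {"wx":0,"wy":0,"wz":-4.86,"tx":-350,"ty":-25,"tz":40,"grip":0}
    - {"wx":0,"wy":0,"wz":-4.86,"tx":-390,"ty":-28,"tz":41,"grip":0}
    - {"wx":0,"wy":0,"wz":-4.86,"tx":-420,"ty":-30,"tz":41,"grip":0}
    - {"wx":0,"wy":0,"wz":-4.86,"tx":-438,"ty":-30.8,"tz":41,"grip":0}
    - {"wx":0,"wy":0,"wz":-4.86,"tx":-438,"ty":-30.8,"tz":41,"grip":0}
    - {"wx":0,"wy":0,"wz":-4.86,"tx":-438,"ty":-30.8,"tz":41,"grip":0}

```text
time_s: 1.9
position: [582.1, 349.4, 190.0]
ee_rot: [0.122, 0.992, -0.0, -0.0]
wrist_force: [-0.7, 0.1, 0.4]
grip_width: 85.1
```

```bash
python3 mv.py 582.5 349.3 51 75.96;python3 - <<'E'
from h import *
im=vision.get_image("side");cv2.imwrite("pics/s2.png",cv2.resize(im[80:220,190:330],None,fx=4,fy=4))
E
python3 mv.py 582.5 349.3 51 75.96
```

```text
t 1.9 pos [582.14 349.37 189.98] yawY 75.94 tilt z [-7.e-04 -1.e-04 -1.e+00] F [-0.66  0.1   0.4 ] M [0.04  0.018 0.012] w 85.12
shift tool [-4.5000e-01  5.0000e-02  1.3898e+02] wz -0.02
t 1.95 pos [581.74 349.72 190.14] yawY 75.98 tilt z [-6.e-04 -1.e-04 -1.e+00] F [-0.93  0.4   0.01] M [-0.011 -0.042  0.015] w 85.4
shift tool [ -0.92  -0.19 139.14] wz 0.02
```

View pics/s2.png

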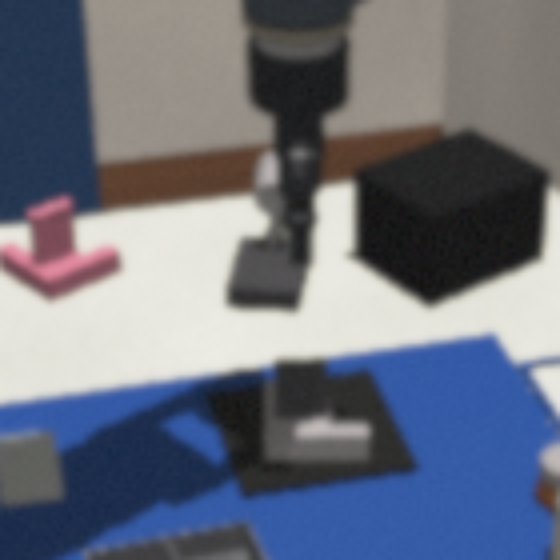

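>>> arm_command:
  steps:
    - {"wx":0,"wy":0,"wz":0,"tx":-0.7,"ty":0,"tz":15,"grip":0}
    - {"wx":0,"wy":0,"wz":0,"tx":-0.7,"ty":0,"tz":40,"grip":0}
    - {"wx":0,"wy":0,"wz":0,"tx":-0.7,"ty":0,"tz":65,"grip":0}
    - {"wx":0,"wy":0,"wz":0,"tx":-0.7,"ty":0,"tz":90,"grip":0}
    - {"wx":0,"wy":0,"wz":0,"tx":-0.7,"ty":0,"tz":110,"grip":0}
    - {"wx":0,"wy":0,"wz":0,"tx":-0.7,"ty":0,"tz":125,"grip":0}
    - {"wx":0,"wy":0,"wz":0,"tx":-0.7,"ty":0,"tz":135,"grip":0}
    - {"wx":0,"wy":0,"wz":0,"tx":-0.7,"ty":0,"tz":141,"grip":0}
    - {"wx":0,"wy":0,"wz":0,"tx":-0.7,"ty":0,"tz":141,"grip":0}
    - {"wx":0,"wy":0,"wz":0,"tx":-0.7,"ty":0,"tz":141,"grip":60}
    - {"wx":0,"wy":0,"wz":0,"tx":-0.7,"ty":0,"tz":141,"grip":120}
    - {"wx":0,"wy":0,"wz":0,"tx":-0.7,"ty":0,"tz":141,"grip":180}
    - {"wx":0,"wy":0,"wz":0,"tx":-0.7,"ty":0,"tz":141,"grip":255}
    - {"wx":0,"wy":0,"wz":0,"tx":-0.7,"ty":0,"tz":141,"grip":255}
    - {"wx":0,"wy":0,"wz":0,"tx":-0.7,"ty":0,"tz":141,"grip":255}
    - {"wx":0,"wy":0,"wz":0,"tx":-0.7,"ty":0,"tz":141,"grip":255}
    - {"wx":0,"wy":0,"wz":0,"tx":-0.7,"ty":0,"tz":141,"grip":255}

```text
time_s: 3.65
position: [583.3, 349.2, 49.5]
ee_rot: [0.122, 0.993, 0.0, 0.0]
wrist_force: [-1.7, -1.6, 3.3]
grip_width: 11.6
```

```bash
python3 mv.py 582.5 349.3 180 75.96
```

```text
t 3.65 pos [583.26 349.17  49.49] yawY 75.96 tilt z [ 2.e-04 -0.e+00 -1.e+00] F [-1.72 -1.59  3.3 ] M [-0.26   0.008  0.002] w 11.56
shift tool [ 7.4000e-01 -6.0000e-02 -1.3051e+02] wz 0.0
```

>>> arm_command:
  steps:
    - {"wx":0,"wy":0,"wz":0,"tx":0,"ty":0,"tz":-2,"grip":255}
    - {"wx":0,"wy":0,"wz":0,"tx":0,"ty":0,"tz":-6,"grip":255}
    - {"wx":0,"wy":0,"wz":0,"tx":0,"ty":0,"tz":-14,"grip":255}
    - {"wx":0,"wy":0,"wz":0,"tx":0,"ty":0,"tz":-26,"grip":255}
    - {"wx":0,"wy":0,"wz":0,"tx":0,"ty":0,"tz":-42,"grip":255}
    - {"wx":0,"wy":0,"wz":0,"tx":0,"ty":0,"tz":-60,"grip":255}
    - {"wx":0,"wy":0,"wz":0,"tx":0,"ty":0,"tz":-78,"grip":255}
    - {"wx":0,"wy":0,"wz":0,"tx":0,"ty":0,"tz":-96,"grip":255}
    - {"wx":0,"wy":0,"wz":0,"tx":0,"ty":0,"tz":-110,"grip":255}
    - {"wx":0,"wy":0,"wz":0,"tx":0,"ty":0,"tz":-120,"grip":255}
    - {"wx":0,"wy":0,"wz":0,"tx":0,"ty":0,"tz":-125,"grip":255}
    - {"wx":0,"wy":0,"wz":0,"tx":0,"ty":0,"tz":-125,"grip":255}
    - {"wx":0,"wy":0,"wz":0,"tx":0,"ty":0,"tz":-125,"grip":255}

```text
time_s: 4.95
position: [582.9, 349.0, 173.5]
ee_rot: [0.122, 0.993, -0.0, -0.001]
wrist_force: [-0.5, -0.2, -4.8]
grip_width: 11.1
```

```bash
python3 mv.py 548.4 -185.1 174 95.65
```

```text
t 4.95 pos [582.89 349.04 173.52] yawY 75.96 tilt z [-1.1e-03 -5.0e-04 -1.0e+00] F [-0.53 -0.17 -4.76] M [-0.022  0.013  0.008] w 11.13
shift tool [-9.6100e+01 -5.2656e+02 -1.6000e-01] wz -19.69
```

>>> arm_command:
  steps:
    - {"wx":0,"wy":0,"wz":-0.4,"tx":-2,"ty":-10,"tz":0,"grip":255}
    - {"wx":0,"wy":0,"wz":-1,"tx":-6,"ty":-30,"tz":0,"grip":255}
    - {"wx":0,"wy":0,"wz":-2,"tx":-11,"ty":-60,"tz":0,"grip":255}
    - {"wx":0,"wy":0,"wz":-3.4,"tx":-17,"ty":-95,"tz":0,"grip":255}
    - {"wx":0,"wy":0,"wz":-4.8,"tx":-24,"ty":-130,"tz":0,"grip":255}
    - {"wx":0,"wy":0,"wz":-6.2,"tx":-30,"ty":-165,"tz":0,"grip":255}
    - {"wx":0,"wy":0,"wz":-7.6,"tx":-36,"ty":-200,"tz":0,"grip":255}
    - {"wx":0,"wy":0,"wz":-9,"tx":-43,"ty":-235,"tz":0,"grip":255}
    - {"wx":0,"wy":0,"wz":-10.4,"tx":-49,"ty":-270,"tz":0,"grip":255}
    - {"wx":0,"wy":0,"wz":-11.8,"tx":-56,"ty":-305,"tz":0,"grip":255}
    - {"wx":0,"wy":0,"wz":-13.2,"tx":-62,"ty":-340,"tz":0,"grip":255}
    - {"wx":0,"wy":0,"wz":-14.6,"tx":-68,"ty":-375,"tz":0,"grip":255}
    - {"wx":0,"wy":0,"wz":-16,"tx":-75,"ty":-410,"tz":0,"grip":255}
    - {"wx":0,"wy":0,"wz":-17.4,"tx":-81,"ty":-445,"tz":0,"grip":255}
    - {"wx":0,"wy":0,"wz":-18.6,"tx":-87,"ty":-478,"tz":0,"grip":255}
    - {"wx":0,"wy":0,"wz":-19.3,"tx":-92,"ty":-505,"tz":0,"grip":255}
    - {"wx":0,"wy":0,"wz":-19.6,"tx":-95,"ty":-520,"tz":0,"grip":255}
    - {"wx":0,"wy":0,"wz":-19.69,"tx":-96,"ty":-526.5,"tz":0,"grip":255}
    - {"wx":0,"wy":0,"wz":-19.69,"tx":-96,"ty":-526.5,"tz":0,"grip":255}
    - {"wx":0,"wy":0,"wz":-19.69,"tx":-96,"ty":-526.5,"tz":0,"grip":255}

```text
time_s: 6.95
position: [548.4, -184.2, 174.1]
ee_rot: [-0.049, 0.999, 0.0, -0.0]
wrist_force: [-0.1, -0.7, -4.4]
grip_width: 11.3
```

```bash
python3 mv.py 548.4 -185.1 49 95.65;python3 - <<'E'
from h import *
im=vision.get_image("side");cv2.imwrite("pics/s3.png",cv2.resize(im[180:350,240:400],None,fx=3.5,fy=3.5))
im=vision.get_image("top");cv2.imwrite("pics/t3.png",cv2.resize(im[150:260,320:430],None,fx=5,fy=5))
E
python3 mv.py 548.4 -185.1 49 95.65
```

```text
t 6.95 pos [ 548.41 -184.24  174.09] yawY 95.67 tilt z [-5.e-04  4.e-04 -1.e+00] F [-0.14 -0.75 -4.44] M [ 0.024 -0.037 -0.007] w 11.28
shift tool [ 4.0000e-02 -9.1000e-01  1.2509e+02] wz 0.02
t 7.05 pos [ 548.64 -183.99  174.24] yawY 95.71 tilt z [-2.e-04  2.e-04 -1.e+00] F [ 0.23  0.43 -4.71] M [-0.049 -0.007 -0.002] w 11.33
shift tool [  0.33  -1.11 125.24] wz 0.06
```

View pics/s3.png

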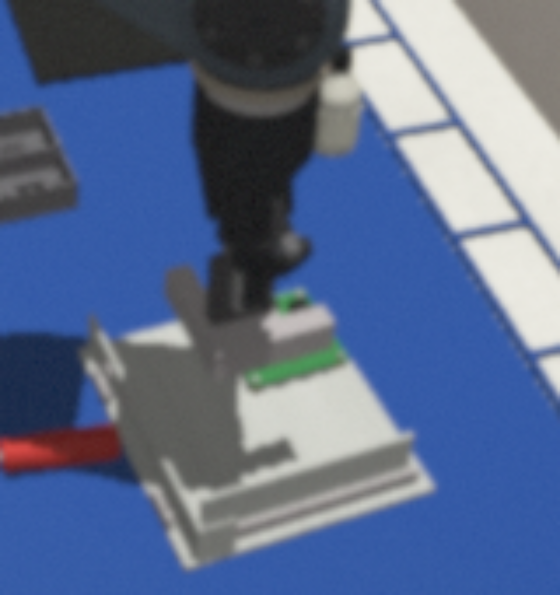

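View pics/t3.png

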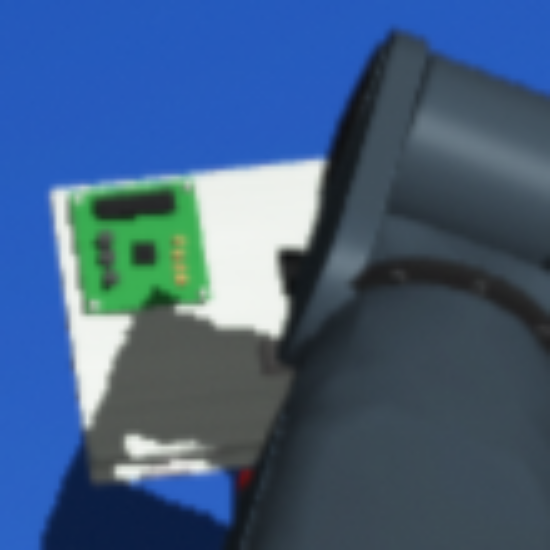

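>>> arm_command:
  steps:
    - {"wx":0,"wy":0,"wz":0,"tx":0,"ty":-0.5,"tz":10,"grip":255}
    - {"wx":0,"wy":0,"wz":0,"tx":0,"ty":-0.5,"tz":30,"grip":255}
    - {"wx":0,"wy":0,"wz":0,"tx":0,"ty":-0.5,"tz":50,"grip":255}
    - {"wx":0,"wy":0,"wz":0,"tx":0,"ty":-0.5,"tz":70,"grip":255}
    - {"wx":0,"wy":0,"wz":0,"tx":0,"ty":-0.5,"tz":88,"grip":255}
    - {"wx":0,"wy":0,"wz":0,"tx":0,"ty":-0.5,"tz":102,"grip":255}
    - {"wx":0,"wy":0,"wz":0,"tx":0,"ty":-0.5,"tz":112,"grip":255}
    - {"wx":0,"wy":0,"wz":0,"tx":0,"ty":-0.5,"tz":119,"grip":255}
    - {"wx":0,"wy":0,"wz":0,"tx":0,"ty":-0.5,"tz":123,"grip":255}
    - {"wx":0,"wy":0,"wz":0,"tx":0,"ty":-0.5,"tz":126,"grip":255}
    - {"wx":0,"wy":0,"wz":0,"tx":0,"ty":-0.5,"tz":126,"grip":255}
    - {"wx":0,"wy":0,"wz":0,"tx":0,"ty":-0.5,"tz":126,"grip":255}

```text
time_s: 8.25
position: [548.9, -185.5, 48.7]
ee_rot: [-0.049, 0.999, -0.0, 0.0]
wrist_force: [0.3, -0.3, -4.1]
grip_width: 11.2
```

```bash
cat > fc.py <<'E'
from mv import *
# chassis-frame forces & position
th=.0987;c,s_=np.cos(th),np.sin(th);C=np.array([[c,-s_],[s_,c]])
s,M=st()
o=C.T@(s["position"][:2]-[577.5,-144])
F=C.T@s["wrist_force"][:2]
print("t",round(s["time_s"],2),"chassis xy",o.round(2),"z",round(s["position"][2],2),"Fch",F.round(2),"Fz",round(s["wrist_force"][2],2),"M",s["moment"].round(3),"w",round(s["grip_width"],2),"yaw",round(np.degrees(np.arctan2(M[1,1],M[0,1])),2),"tool x in chassis",(C.T@M[:2,0]).round(3), "zt",M[:,2].round(4))
E
python3 fc.py;python3 - <<'E'
from h import *
im=vision.get_image("side");cv2.imwrite("pics/s4.png",cv2.resize(im[230:350,250:390],None,fx=5,fy=5,interpolation=cv2.INTER_CUBIC))
E
python3 fc.py
```

```text
t 8.25 chassis xy [-32.51 -38.46] z 48.72 Fch [ 0.24 -0.38] Fz -4.14 M [0.051 0.016 0.048] w 11.21 yaw 95.65 tool x in chassis [-1.  0.] zt [ 7.e-04 -3.e-04 -1.e+00]
t 8.3 chassis xy [-32.53 -38.47] z 48.75 Fch [-0.46 -0.5 ] Fz -5.05 M [-0.034 -0.003 -0.011] w 11.05 yaw 95.65 tool x in chassis [-1.  0.] zt [ 7.e-04 -3.e-04 -1.e+00]
```

View pics/s4.png

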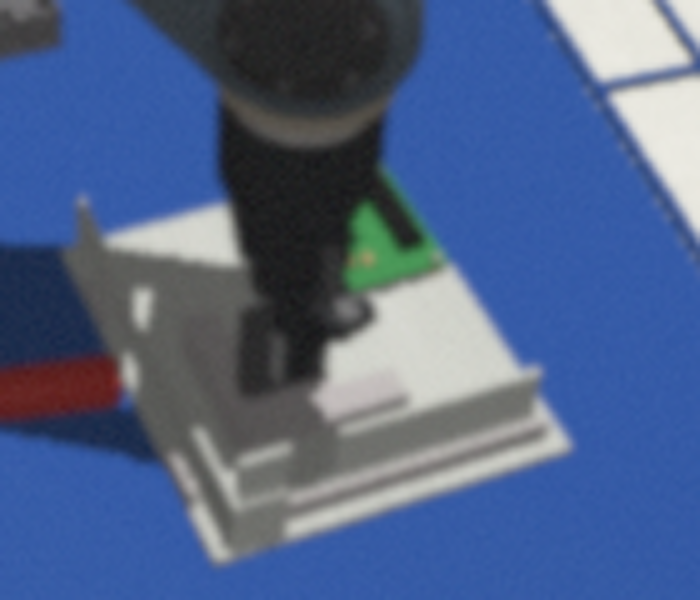

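```bash
python3 - <<'E'
from h import *
th=.0987;c,s=np.cos(th),np.sin(th);C=np.array([[c,-s],[s,c]])
def ch(n,uv,z): return ((back(n,uv,z)[:,:2]-[577.5,-144])@C).round(1)
f=lambda L,k,l,t:[(l+(x+.5)/k-.5,t+(y+.5)/k-.5) for x,y in L]
print("front top, topcam z38",ch("top",f([(118,497),(120,510),(350,470),(350,484),(570,440),(573,452)],6.5,320,165),38))
print("front sidecam z38",ch("side",f([(66,88),(245,465),(310,445)],6,255,255),38))
print("side panel sidecam z38: inner/top edge",ch("side",f([(255,410),(610,293)],6,255,255),38))
T=cv2.imread("pics/top0.png")
# profile through front panel at chassis y=20,60 : brightness along chassis x at z=38
g=cv2.cvtColor(T,cv2.COLOR_BGR2GRAY).astype(np.float32)
xs=np.arange(-105,-60,1.5)
acc=0
for y in np.arange(-70,90,4):
    P=np.c_[xs,np.full(len(xs),y)]@C.T+[577.5,-144]
    uv=proj("top",np.c_[P,np.full(len(xs),38.)]).astype(np.float32)
    if abs(uv[:,0].mean()-370)<6: continue
    acc=acc+cv2.remap(g,uv[:,0].reshape(1,-1),uv[:,1].reshape(1,-1),cv2.INTER_LINEAR)[0]
for x,v in zip(xs,acc):print(x,round(float(v)/35))
S=cv2.cvtColor(cv2.imread("pics/side0.png"),cv2.COLOR_BGR2GRAY).astype(np.float32)
print("side panel, side cam, z=38 profile in y")
ys=np.arange(-115,-70,1.5);acc=0
for x in np.arange(-60,70,4):
    P=np.c_[np.full(len(ys),x),ys]@C.T+[577.5,-144]
    uv=proj("side",np.c_[P,np.full(len(ys),38.)]).astype(np.float32)
    acc=acc+cv2.remap(S,uv[:,0].reshape(1,-1),uv[:,1].reshape(1,-1),cv2.INTER_LINEAR)[0]
for x,v in zip(ys,acc):print(x,round(float(v)/33))
E
```

```text
front top, topcam z38 [[ -83.9  110.2]
 [ -90.1  110.1]
 [ -84.1   -0.3]
 [ -90.7    0.8]
 [ -82.3 -105.9]
 [ -88.1 -106.3]]
front sidecam z38 [[ -83.4  108.9]
 [ -89.2 -106.2]
 [ -61.9 -106.5]]
side panel sidecam z38: inner/top edge [[-75.2 -83.4]
 [ 84.2 -80.6]]
-105.0 72
-103.5 79
-102.0 93
-100.5 116
-99.0 141
-97.5 161
-96.0 170
-94.5 161
-93.0 137
-91.5 107
-90.0 93
-88.5 106
-87.0 133
-85.5 162
-84.0 185
-82.5 196
-81.0 198
-79.5 197
-78.0 196
-76.5 195
-75.0 195
-73.5 195
-72.0 196
-70.5 197
-69.0 197
-67.5 197
-66.0 197
-64.5 196
-63.0 195
-61.5 195
side panel, side cam, z=38 profile in y
-115.0 128
-113.5 141
-112.0 155
-110.5 164
-109.0 165
-107.5 158
-106.0 146
-104.5 133
-103.0 123
-101.5 117
-100.0 113
-98.5 112
-97.0 111
-95.5 111
-94.0 110
-92.5 111
-91.0 111
-89.5 114
-88.0 120
-86.5 131
-85.0 147
-83.5 165
-82.0 182
-80.5 194
-79.0 202
-77.5 206
-76.0 208
-74.5 208
-73.0 208
-71.5 208
```

>>> arm_command:
  steps:
    - {"wx":0,"wy":0,"wz":0,"tx":2,"ty":0,"tz":0.5,"grip":255}
    - {"wx":0,"wy":0,"wz":0,"tx":5,"ty":0,"tz":0.5,"grip":255}
    - {"wx":0,"wy":0,"wz":0,"tx":8,"ty":0,"tz":0.5,"grip":255}
    - {"wx":0,"wy":0,"wz":0,"tx":11,"ty":0,"tz":0.5,"grip":255}
    - {"wx":0,"wy":0,"wz":0,"tx":13,"ty":0,"tz":0.5,"grip":255}
    - {"wx":0,"wy":0,"wz":0,"tx":14.5,"ty":0,"tz":0.5,"grip":255}
    - {"wx":0,"wy":0,"wz":0,"tx":15,"ty":0,"tz":0.5,"grip":255}
    - {"wx":0,"wy":0,"wz":0,"tx":15,"ty":0,"tz":0.5,"grip":255}
    - {"wx":0,"wy":0,"wz":0,"tx":15,"ty":0,"tz":0.5,"grip":255}

```text
time_s: 9.2
position: [533.8, -186.8, 47.8]
ee_rot: [-0.049, 0.999, -0.0, 0.0]
wrist_force: [-0.8, 0.8, -4.4]
grip_width: 11.2
```

```bash
python3 fc.py
```

```text
t 9.2 chassis xy [-47.69 -38.34] z 47.79 Fch [-0.71  0.83] Fz -4.38 M [-0.012  0.007 -0.074] w 11.18 yaw 95.66 tool x in chassis [-1. -0.] zt [ 1.e-04 -0.e+00 -1.e+00]
```

>>> arm_command:
  steps:
    - {"wx":0,"wy":0,"wz":0,"tx":0.5,"ty":0,"tz":0,"grip":255}
    - {"wx":0,"wy":0,"wz":0,"tx":1,"ty":0,"tz":0,"grip":255}
    - {"wx":0,"wy":0,"wz":0,"tx":1,"ty":0,"tz":0,"grip":255}

```text
time_s: 9.5
position: [532.7, -186.9, 47.8]
ee_rot: [-0.049, 0.999, 0.0, -0.0]
wrist_force: [0.0, 0.1, -4.7]
grip_width: 11.4
```

>>> arm_command:
  steps:
    - {"wx":0,"wy":0,"wz":0,"tx":0.5,"ty":0,"tz":0,"grip":255}
    - {"wx":0,"wy":0,"wz":0,"tx":0.5,"ty":0,"tz":0,"grip":255}

```text
time_s: 9.7
position: [532.2, -187.0, 47.8]
ee_rot: [-0.049, 0.999, -0.0, -0.0]
wrist_force: [-0.7, 0.1, -5.5]
grip_width: 11.2
```

>>> arm_command:
  steps:
    - {"wx":0,"wy":0,"wz":0,"tx":0.5,"ty":0,"tz":0,"grip":255}
    - {"wx":0,"wy":0,"wz":0,"tx":0.5,"ty":0,"tz":0,"grip":255}

```text
time_s: 9.9
position: [531.7, -187.0, 47.8]
ee_rot: [-0.049, 0.999, 0.0, -0.0]
wrist_force: [-0.4, -0.8, -4.3]
grip_width: 11.3
```

>>> arm_command:
  steps:
    - {"wx":0,"wy":0,"wz":0,"tx":0.5,"ty":0,"tz":0,"grip":255}
    - {"wx":0,"wy":0,"wz":0,"tx":0.5,"ty":0,"tz":0,"grip":255}

```text
time_s: 10.1
position: [531.2, -187.1, 47.8]
ee_rot: [-0.049, 0.999, 0.0, -0.0]
wrist_force: [-0.9, 0.1, -4.1]
grip_width: 10.8
```

>>> arm_command:
  steps:
    - {"wx":0,"wy":0,"wz":0,"tx":0.5,"ty":0,"tz":0,"grip":255}
    - {"wx":0,"wy":0,"wz":0,"tx":0.5,"ty":0,"tz":0,"grip":255}

```text
time_s: 10.3
position: [530.7, -187.1, 47.8]
ee_rot: [-0.049, 0.999, 0.0, -0.0]
wrist_force: [-0.6, 0.2, -4.5]
grip_width: 11.6
```

>>> arm_command:
  steps:
    - {"wx":0,"wy":0,"wz":0,"tx":0.5,"ty":0,"tz":0,"grip":255}
    - {"wx":0,"wy":0,"wz":0,"tx":0.5,"ty":0,"tz":0,"grip":255}

```text
time_s: 10.5
position: [530.2, -187.2, 47.8]
ee_rot: [-0.049, 0.999, 0.0, -0.0]
wrist_force: [0.2, 0.6, -5.2]
grip_width: 11.1
```

>>> arm_command:
  steps:
    - {"wx":0,"wy":0,"wz":0,"tx":0.3,"ty":0,"tz":0,"grip":255}
    - {"wx":0,"wy":0,"wz":0,"tx":0.3,"ty":0,"tz":0,"grip":255}

```text
time_s: 10.7
position: [529.9, -187.2, 47.8]
ee_rot: [-0.049, 0.999, 0.0, -0.0]
wrist_force: [-0.5, -0.1, -5.2]
grip_width: 11.2
```

>>> arm_command:
  steps:
    - {"wx":0,"wy":0,"wz":0,"tx":0.4,"ty":0,"tz":0,"grip":255}
    - {"wx":0,"wy":0,"wz":0,"tx":0.4,"ty":0,"tz":0,"grip":255}

```text
time_s: 10.9
position: [529.5, -187.3, 47.8]
ee_rot: [-0.049, 0.999, -0.0, -0.0]
wrist_force: [-0.0, 0.8, -4.8]
grip_width: 11.5
```

>>> arm_command:
  steps:
    - {"wx":0,"wy":0,"wz":0,"tx":0.4,"ty":0,"tz":0,"grip":255}
    - {"wx":0,"wy":0,"wz":0,"tx":0.4,"ty":0,"tz":0,"grip":255}

```text
time_s: 11.1
position: [529.4, -187.3, 47.9]
ee_rot: [-0.049, 0.999, -0.0, 0.0]
wrist_force: [1.1, -0.4, -4.9]
grip_width: 11.4
```

>>> arm_command:
  steps:
    - {"wx":0,"wy":0,"wz":0,"tx":0.4,"ty":0,"tz":0,"grip":255}
    - {"wx":0,"wy":0,"wz":0,"tx":0.4,"ty":0,"tz":0,"grip":255}

```text
time_s: 11.3
position: [529.2, -187.4, 47.9]
ee_rot: [-0.049, 0.999, -0.0, 0.001]
wrist_force: [3.5, 1.5, -5.4]
grip_width: 11.6
```

```bash
python3 fc.py
```

```text
t 11.3 chassis xy [-52.33 -38.43] z 47.92 Fch [3.66 1.12] Fz -5.41 M [ 0.133 -0.769 -0.173] w 11.55 yaw 95.64 tool x in chassis [-1.  0.] zt [ 1.1e-03 -2.0e-04 -1.0e+00]
```

>>> arm_command:
  steps:
    - {"wx":0,"wy":0,"wz":0,"tx":0.3,"ty":0,"tz":0,"grip":255}
    - {"wx":0,"wy":0,"wz":0,"tx":0.5,"ty":0,"tz":0,"grip":255}
    - {"wx":0,"wy":0,"wz":0,"tx":0.5,"ty":0,"tz":0,"grip":255}

```text
time_s: 11.6
position: [529.1, -187.4, 48.0]
ee_rot: [-0.049, 0.999, -0.0, 0.001]
wrist_force: [6.0, 2.1, -6.6]
grip_width: 11.0
```

```bash
python3 fc.py
```

```text
t 11.6 chassis xy [-52.45 -38.45] z 48.0 Fch [6.16 1.46] Fz -6.58 M [ 0.318 -1.272 -0.167] w 11.0 yaw 95.64 tool x in chassis [-1.  0.] zt [ 2.e-03 -3.e-04 -1.e+00]
```

>>> arm_command:
  steps:
    - {"wx":0,"wy":0,"wz":0.2,"tx":0.2,"ty":0,"tz":0,"grip":255}
    - {"wx":0,"wy":0,"wz":0.2,"tx":0.2,"ty":0,"tz":0,"grip":255}
    - {"wx":0,"wy":0,"wz":0.2,"tx":0.2,"ty":0,"tz":0,"grip":255}

```text
time_s: 11.9
position: [529.1, -187.4, 48.0]
ee_rot: [-0.048, 0.999, -0.0, 0.001]
wrist_force: [7.9, 2.6, -6.5]
grip_width: 11.2
```

```bash
python3 fc.py
```

```text
t 11.9 chassis xy [-52.46 -38.47] z 48.04 Fch [8.11 1.82] Fz -6.45 M [ 0.355 -1.423  0.011] w 11.25 yaw 95.45 tool x in chassis [-1.     0.003] zt [ 2.4e-03 -5.0e-04 -1.0e+00]
```

>>> arm_command:
  steps:
    - {"wx":0,"wy":0,"wz":0,"tx":-1,"ty":0,"tz":0,"grip":255}
    - {"wx":0,"wy":0,"wz":0,"tx":-2,"ty":0,"tz":0,"grip":255}
    - {"wx":0,"wy":0,"wz":0,"tx":-2,"ty":-2,"tz":0,"grip":255}
    - {"wx":0,"wy":0,"wz":0,"tx":-2,"ty":-4,"tz":0,"grip":255}
    - {"wx":0,"wy":0,"wz":0,"tx":-2,"ty":-6,"tz":0,"grip":255}
    - {"wx":0,"wy":0,"wz":0,"tx":-2,"ty":-8,"tz":0,"grip":255}
    - {"wx":0,"wy":0,"wz":0,"tx":-2,"ty":-9,"tz":0,"grip":255}
    - {"wx":0,"wy":0,"wz":0,"tx":-2,"ty":-9,"tz":0,"grip":255}
    - {"wx":0,"wy":0,"wz":0,"tx":-2,"ty":-9,"tz":0,"grip":255}

```text
time_s: 12.8
position: [530.9, -196.2, 47.8]
ee_rot: [-0.048, 0.999, 0.0, -0.0]
wrist_force: [0.3, 0.1, -5.0]
grip_width: 11.2
```

```bash
python3 fc.py
```

```text
t 12.8 chassis xy [-51.54 -47.31] z 47.77 Fch [0.28 0.07] Fz -4.98 M [-0.011  0.034  0.001] w 11.24 yaw 95.45 tool x in chassis [-1.     0.004] zt [-1.e-04  0.e+00 -1.e+00]
```

>>> arm_command:
  steps:
    - {"wx":0,"wy":0,"wz":0,"tx":0,"ty":-0.5,"tz":0,"grip":255}
    - {"wx":0,"wy":0,"wz":0,"tx":0,"ty":-1,"tz":0,"grip":255}
    - {"wx":0,"wy":0,"wz":0,"tx":0,"ty":-1.5,"tz":0,"grip":255}

```text
time_s: 13.1
position: [531.1, -197.7, 47.8]
ee_rot: [-0.048, 0.999, -0.0, -0.0]
wrist_force: [0.2, -0.5, -4.7]
grip_width: 11.2
```

>>> arm_command:
  steps:
    - {"wx":0,"wy":0,"wz":0,"tx":0,"ty":-0.5,"tz":0,"grip":255}
    - {"wx":0,"wy":0,"wz":0,"tx":0,"ty":-1,"tz":0,"grip":255}

```text
time_s: 13.3
position: [531.1, -198.7, 47.8]
ee_rot: [-0.048, 0.999, 0.0, -0.0]
wrist_force: [0.4, -0.1, -4.6]
grip_width: 11.2
```

>>> arm_command:
  steps:
    - {"wx":0,"wy":0,"wz":0,"tx":0,"ty":-0.5,"tz":0,"grip":255}
    - {"wx":0,"wy":0,"wz":0,"tx":0,"ty":-1,"tz":0,"grip":255}

```text
time_s: 13.5
position: [531.2, -198.9, 47.8]
ee_rot: [-0.047, 0.999, 0.001, -0.0]
wrist_force: [0.5, 8.7, -0.9]
grip_width: 11.5
```

```bash
python3 fc.py
```

```text
t 13.5 chassis xy [-51.53 -50.1 ] z 47.81 Fch [1.31 8.63] Fz -0.94 M [ 1.497 -0.038  0.034] w 11.51 yaw 95.44 tool x in chassis [-1.     0.004] zt [-5.0e-04  1.3e-03 -1.0e+00]
```

>>> arm_command:
  steps:
    - {"wx":0,"wy":0,"wz":0,"tx":0,"ty":-0.3,"tz":0,"grip":255}
    - {"wx":0,"wy":0,"wz":0,"tx":0,"ty":-0.6,"tz":0,"grip":255}

```text
time_s: 13.7
position: [531.2, -199.3, 47.8]
ee_rot: [-0.048, 0.999, 0.001, -0.0]
wrist_force: [-0.2, 8.2, -0.9]
grip_width: 11.6
```

```bash
python3 fc.py
```

```text
t 13.7 chassis xy [-51.57 -50.42] z 47.81 Fch [0.64 8.21] Fz -0.86 M [ 1.527 -0.053  0.038] w 11.63 yaw 95.45 tool x in chassis [-1.     0.004] zt [-7.0e-04  1.6e-03 -1.0e+00]
```

>>> arm_command:
  steps:
    - {"wx":0,"wy":0,"wz":0,"tx":0,"ty":-0.5,"tz":0,"grip":255}
    - {"wx":0,"wy":0,"wz":0,"tx":0,"ty":-1,"tz":0,"grip":255}
    - {"wx":0,"wy":0,"wz":0,"tx":0,"ty":-1.5,"tz":0,"grip":255}
    - {"wx":0,"wy":0,"wz":0,"tx":0,"ty":-2,"tz":0,"grip":255}
    - {"wx":0,"wy":0,"wz":0,"tx":0,"ty":-2.5,"tz":0,"grip":255}
    - {"wx":0,"wy":0,"wz":0,"tx":0,"ty":-3,"tz":0,"grip":255}
    - {"wx":0,"wy":0,"wz":0,"tx":0,"ty":-3.5,"tz":0,"grip":255}
    - {"wx":0,"wy":0,"wz":0,"tx":0,"ty":-4,"tz":0,"grip":255}

```text
time_s: 14.5
position: [531.5, -203.2, 47.8]
ee_rot: [-0.048, 0.999, 0.001, -0.0]
wrist_force: [-0.1, 8.2, -0.9]
grip_width: 11.3
```

```bash
python3 fc.py
```

```text
t 14.5 chassis xy [-51.58 -54.38] z 47.8 Fch [0.72 8.21] Fz -0.88 M [ 1.464 -0.06   0.074] w 11.31 yaw 95.45 tool x in chassis [-1.     0.003] zt [-7.0e-04  1.6e-03 -1.0e+00]
```

Still sliding at about 8 N. From here I use short steps.

>>> arm_command:
  steps:
    - {"wx":0,"wy":0,"wz":0,"tx":0,"ty":-0.3,"tz":0,"grip":255}
    - {"wx":0,"wy":0,"wz":0,"tx":0,"ty":-0.6,"tz":0,"grip":255}

```text
time_s: 14.7
position: [531.6, -203.8, 47.8]
ee_rot: [-0.048, 0.999, 0.001, -0.0]
wrist_force: [0.8, 8.3, -1.7]
grip_width: 11.5
```

>>> arm_command:
  steps:
    - {"wx":0,"wy":0,"wz":0,"tx":0,"ty":-0.3,"tz":0,"grip":255}
    - {"wx":0,"wy":0,"wz":0,"tx":0,"ty":-0.5,"tz":0,"grip":255}

```text
time_s: 14.9
position: [531.6, -204.3, 47.8]
ee_rot: [-0.048, 0.999, 0.001, -0.0]
wrist_force: [-0.7, 8.5, -0.6]
grip_width: 11.4
```

>>> arm_command:
  steps:
    - {"wx":0,"wy":0,"wz":0,"tx":0,"ty":-0.3,"tz":0,"grip":255}
    - {"wx":0,"wy":0,"wz":0,"tx":0,"ty":-0.5,"tz":0,"grip":255}

```text
time_s: 15.1
position: [531.7, -204.8, 47.8]
ee_rot: [-0.048, 0.999, 0.001, -0.0]
wrist_force: [0.4, 9.0, -1.1]
grip_width: 11.2
```

>>> arm_command:
  steps:
    - {"wx":0,"wy":0,"wz":0,"tx":0,"ty":-0.3,"tz":0,"grip":255}
    - {"wx":0,"wy":0,"wz":0,"tx":0,"ty":-0.5,"tz":0,"grip":255}

```text
time_s: 15.3
position: [531.7, -205.3, 47.8]
ee_rot: [-0.048, 0.999, 0.001, -0.0]
wrist_force: [0.6, 8.2, -1.0]
grip_width: 11.6
```

>>> arm_command:
  steps:
    - {"wx":0,"wy":0,"wz":0,"tx":0,"ty":-0.3,"tz":0,"grip":255}
    - {"wx":0,"wy":0,"wz":0,"tx":0,"ty":-0.5,"tz":0,"grip":255}

```text
time_s: 15.5
position: [531.8, -205.8, 47.8]
ee_rot: [-0.048, 0.999, 0.001, -0.0]
wrist_force: [0.6, 8.0, -1.3]
grip_width: 11.5
```

>>> arm_command:
  steps:
    - {"wx":0,"wy":0,"wz":0,"tx":0,"ty":-0.3,"tz":0,"grip":255}
    - {"wx":0,"wy":0,"wz":0,"tx":0,"ty":-0.5,"tz":0,"grip":255}

```text
time_s: 15.7
position: [531.8, -206.3, 47.8]
ee_rot: [-0.048, 0.999, 0.001, -0.0]
wrist_force: [0.7, 8.5, -0.8]
grip_width: 11.3
```

>>> arm_command:
  steps:
    - {"wx":0,"wy":0,"wz":0,"tx":0,"ty":-0.3,"tz":0,"grip":255}
    - {"wx":0,"wy":0,"wz":0,"tx":0,"ty":-0.5,"tz":0,"grip":255}

```text
time_s: 15.9
position: [531.9, -206.8, 47.8]
ee_rot: [-0.048, 0.999, 0.001, -0.0]
wrist_force: [0.3, 8.0, -0.5]
grip_width: 11.4
```

>>> arm_command:
  steps:
    - {"wx":0,"wy":0,"wz":0,"tx":0,"ty":-0.2,"tz":0,"grip":255}
    - {"wx":0,"wy":0,"wz":0,"tx":0,"ty":-0.4,"tz":0,"grip":255}

```text
time_s: 16.1
position: [531.9, -207.2, 47.8]
ee_rot: [-0.048, 0.999, 0.001, -0.0]
wrist_force: [0.2, 8.2, -0.5]
grip_width: 11.4
```

>>> arm_command:
  steps:
    - {"wx":0,"wy":0,"wz":0,"tx":0,"ty":-0.2,"tz":0,"grip":255}
    - {"wx":0,"wy":0,"wz":0,"tx":0,"ty":-0.4,"tz":0,"grip":255}

```text
time_s: 16.3
position: [532.0, -207.6, 47.8]
ee_rot: [-0.048, 0.999, 0.001, -0.0]
wrist_force: [0.1, 7.7, -1.1]
grip_width: 11.2
```

>>> arm_command:
  steps:
    - {"wx":0,"wy":0,"wz":0,"tx":0,"ty":-0.2,"tz":0,"grip":255}
    - {"wx":0,"wy":0,"wz":0,"tx":0,"ty":-0.4,"tz":0,"grip":255}

```text
time_s: 16.5
position: [532.0, -207.9, 47.8]
ee_rot: [-0.048, 0.999, 0.001, -0.0]
wrist_force: [-0.3, 9.3, -1.1]
grip_width: 11.0
```

>>> arm_command:
  steps:
    - {"wx":0,"wy":0,"wz":0,"tx":0,"ty":-0.2,"tz":0,"grip":255}
    - {"wx":0,"wy":0,"wz":0,"tx":0,"ty":-0.3,"tz":0,"grip":255}

```text
time_s: 16.7
position: [532.0, -208.0, 47.8]
ee_rot: [-0.048, 0.999, 0.001, -0.0]
wrist_force: [0.5, 10.8, 1.2]
grip_width: 11.2
```

```bash
python3 fc.py
```

```text
t 16.7 chassis xy [-51.59 -59.17] z 47.82 Fch [ 1.52 10.74] Fz 1.22 M [ 1.918 -0.107  0.084] w 11.17 yaw 95.45 tool x in chassis [-1.     0.004] zt [-9.0e-04  2.1e-03 -1.0e+00]
```

>>> arm_command:
  steps:
    - {"wx":0,"wy":0,"wz":0,"tx":0,"ty":-0.1,"tz":0,"grip":255}
    - {"wx":0,"wy":0,"wz":0,"tx":0,"ty":-0.25,"tz":0,"grip":255}
    - {"wx":0,"wy":0,"wz":0,"tx":0,"ty":-0.25,"tz":0,"grip":255}

```text
time_s: 17.0
position: [532.0, -208.0, 47.8]
ee_rot: [-0.048, 0.999, 0.001, -0.0]
wrist_force: [-0.3, 12.2, 0.7]
grip_width: 11.6
```

```bash
python3 fc.py
```

```text
t 17.0 chassis xy [-51.6  -59.19] z 47.83 Fch [ 0.92 12.17] Fz 0.69 M [ 2.087 -0.113  0.069] w 11.61 yaw 95.45 tool x in chassis [-1.     0.004] zt [-0.001   0.0024 -1.    ]
```

>>> arm_command:
  steps:
    - {"wx":0,"wy":0,"wz":0,"tx":0,"ty":0.7,"tz":-0.1,"grip":255}
    - {"wx":0,"wy":0,"wz":0,"tx":0,"ty":1.4,"tz":-0.2,"grip":255}
    - {"wx":0,"wy":0,"wz":0,"tx":0.5,"ty":1.4,"tz":-0.2,"grip":255}
    - {"wx":0,"wy":0,"wz":0,"tx":0.9,"ty":1.4,"tz":-0.2,"grip":255}
    - {"wx":0,"wy":0,"wz":0,"tx":1.2,"ty":1.4,"tz":-0.2,"grip":255}
    - {"wx":0,"wy":0,"wz":0,"tx":1.5,"ty":1.4,"tz":-0.2,"grip":255}
    - {"wx":0,"wy":0,"wz":0,"tx":1.5,"ty":1.4,"tz":-0.2,"grip":255}

```text
time_s: 17.7
position: [531.2, -207.9, 48.0]
ee_rot: [-0.047, 0.999, 0.0, 0.001]
wrist_force: [4.5, 7.0, -5.7]
grip_width: 11.6
```

```bash
python3 fc.py
```

```text
t 17.7 chassis xy [-52.4  -59.06] z 48.02 Fch [5.14 6.48] Fz -5.69 M [ 1.241 -0.866  0.041] w 11.62 yaw 95.44 tool x in chassis [-1.     0.004] zt [ 1.3e-03  4.0e-04 -1.0e+00]
```

>>> arm_command:
  steps:
    - {"wx":0,"wy":0,"wz":0,"tx":0,"ty":0.4,"tz":0,"grip":255}
    - {"wx":0,"wy":0,"wz":0,"tx":0,"ty":0.8,"tz":0,"grip":255}
    - {"wx":0,"wy":0,"wz":0,"tx":0,"ty":0.8,"tz":0,"grip":255}

```text
time_s: 18.0
position: [531.1, -207.8, 48.1]
ee_rot: [-0.047, 0.999, -0.0, 0.001]
wrist_force: [5.7, 1.5, -6.5]
grip_width: 11.4
```

```bash
python3 fc.py
```

```text
t 18.0 chassis xy [-52.46 -58.92] z 48.13 Fch [5.82 0.88] Fz -6.53 M [ 0.326 -1.061  0.016] w 11.4 yaw 95.44 tool x in chassis [-1.     0.004] zt [ 1.5e-03 -6.0e-04 -1.0e+00]
```

>>> arm_command:
  steps:
    - {"wx":0,"wy":0,"wz":0,"tx":0.4,"ty":0,"tz":0,"grip":255}
    - {"wx":0,"wy":0,"wz":0,"tx":0.7,"ty":0,"tz":0,"grip":255}
    - {"wx":0,"wy":0,"wz":0,"tx":0.7,"ty":-0.3,"tz":0,"grip":255}
    - {"wx":0,"wy":0,"wz":0,"tx":0.7,"ty":-0.6,"tz":0,"grip":255}
    - {"wx":0,"wy":0,"wz":0,"tx":0.7,"ty":-0.6,"tz":0,"grip":255}

```text
time_s: 18.5
position: [531.0, -207.9, 48.3]
ee_rot: [-0.047, 0.999, -0.0, 0.001]
wrist_force: [8.1, 6.7, -7.6]
grip_width: 10.9
```

```bash
python3 fc.py
```

```text
t 18.5 chassis xy [-52.62 -59.  ] z 48.26 Fch [8.72 5.84] Fz -7.61 M [ 1.178 -1.637  0.035] w 10.91 yaw 95.43 tool x in chassis [-1.     0.004] zt [ 2.5e-03  1.0e-04 -1.0e+00]
```

>>> arm_command:
  steps:
    - {"wx":0,"wy":0,"wz":0,"tx":0.1,"ty":-0.3,"tz":0,"grip":255}
    - {"wx":0,"wy":0,"wz":0,"tx":0.2,"ty":-0.6,"tz":0,"grip":255}
    - {"wx":0,"wy":0,"wz":0,"tx":0.2,"ty":-0.7,"tz":0,"grip":255}
    - {"wx":0,"wy":0,"wz":0,"tx":0.2,"ty":-0.7,"tz":0,"grip":255}

```text
time_s: 18.9
position: [531.0, -208.0, 48.3]
ee_rot: [-0.047, 0.999, 0.0, 0.001]
wrist_force: [9.9, 11.3, -6.2]
grip_width: 11.6
```

```bash
python3 fc.py
```

```text
t 18.9 chassis xy [-52.62 -59.08] z 48.26 Fch [11.01 10.32] Fz -6.18 M [ 1.915 -1.893  0.035] w 11.64 yaw 95.43 tool x in chassis [-1.     0.004] zt [ 2.6e-03  9.0e-04 -1.0e+00]
```

>>> arm_command:
  steps:
    - {"wx":0,"wy":0,"wz":0,"tx":0,"ty":-0.2,"tz":0,"grip":255}
    - {"wx":0,"wy":0,"wz":0,"tx":0,"ty":-0.2,"tz":0,"grip":255}
    - {"wx":0,"wy":0,"wz":0,"tx":0,"ty":-0.2,"tz":0,"grip":255}
    - {"wx":0,"wy":0,"wz":0,"tx":0,"ty":-0.2,"tz":0,"grip":255}
    - {"wx":0,"wy":0,"wz":0,"tx":0,"ty":-0.2,"tz":0,"grip":255}
    - {"wx":0,"wy":0,"wz":0,"tx":0,"ty":-0.2,"tz":0,"grip":255}

```text
time_s: 19.5
position: [531.0, -208.0, 48.3]
ee_rot: [-0.047, 0.999, 0.001, 0.001]
wrist_force: [10.0, 11.4, -5.3]
grip_width: 11.5
```

```bash
python3 fc.py; python3 - <<'E'
from h import *
im=vision.get_image("side");cv2.imwrite("pics/s5.png",cv2.resize(im[250:350,250:380],None,fx=6,fy=6,interpolation=cv2.INTER_CUBIC))
E
python3 fc.py
```

```text
t 19.5 chassis xy [-52.62 -59.13] z 48.27 Fch [11.06 10.4 ] Fz -5.31 M [ 2.127 -1.864  0.018] w 11.46 yaw 95.43 tool x in chassis [-1.     0.004] zt [ 0.0025  0.0012 -1.    ]
t 19.55 chassis xy [-52.63 -59.14] z 48.29 Fch [ 9.93 10.77] Fz -5.74 M [ 2.142 -1.853 -0.015] w 11.5 yaw 95.43 tool x in chassis [-1.     0.004] zt [ 0.0025  0.0011 -1.    ]
```

View pics/s5.png

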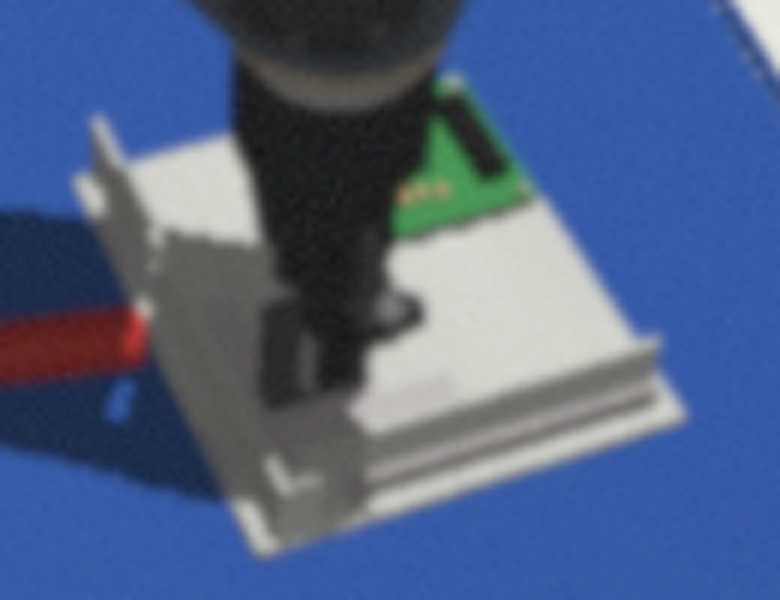

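>>> arm_command:
  steps:
    - {"wx":0,"wy":0,"wz":0,"tx":0,"ty":-0.15,"tz":0,"grip":255}
    - {"wx":0,"wy":0,"wz":0,"tx":0,"ty":-0.15,"tz":0,"grip":255}
    - {"wx":0,"wy":0,"wz":0,"tx":0,"ty":-0.15,"tz":0,"grip":255}
    - {"wx":0,"wy":0,"wz":0,"tx":0,"ty":-0.15,"tz":0,"grip":255}
    - {"wx":0,"wy":0,"wz":0,"tx":0,"ty":-0.15,"tz":0,"grip":255}
    - {"wx":0,"wy":0,"wz":0,"tx":0,"ty":-0.15,"tz":0,"grip":255}
    - {"wx":0,"wy":0,"wz":0,"tx":0,"ty":-0.15,"tz":0,"grip":255}
    - {"wx":0,"wy":0,"wz":0,"tx":0,"ty":-0.15,"tz":0,"grip":255}
    - {"wx":0,"wy":0,"wz":0,"tx":0,"ty":-0.15,"tz":0,"grip":255}
    - {"wx":0,"wy":0,"wz":0,"tx":0,"ty":-0.15,"tz":0,"grip":255}

```text
time_s: 20.55
position: [531.0, -208.1, 48.3]
ee_rot: [-0.047, 0.999, 0.001, 0.001]
wrist_force: [9.2, 13.6, -5.1]
grip_width: 11.1
```

```bash
python3 fc.py
```

```text
t 20.55 chassis xy [-52.64 -59.16] z 48.27 Fch [10.48 12.66] Fz -5.07 M [ 2.268 -1.918  0.025] w 11.08 yaw 95.42 tool x in chassis [-1.     0.004] zt [ 0.0024  0.0014 -1.    ]
```

>>> arm_command:
  steps:
    - {"wx":0,"wy":0,"wz":0,"tx":0,"ty":0,"tz":0,"grip":255}
    - {"wx":0,"wy":0,"wz":0,"tx":0,"ty":0,"tz":0,"grip":255}
    - {"wx":0,"wy":0,"wz":0,"tx":0,"ty":0,"tz":0,"grip":255}
    - {"wx":0,"wy":0,"wz":0,"tx":0,"ty":0,"tz":0,"grip":255}
    - {"wx":0,"wy":0,"wz":0,"tx":0,"ty":0,"tz":0,"grip":255}
    - {"wx":0,"wy":0,"wz":0,"tx":0,"ty":0,"tz":0,"grip":255}
    - {"wx":0,"wy":0,"wz":0,"tx":0,"ty":0,"tz":0,"grip":255}
    - {"wx":0,"wy":0,"wz":0,"tx":0,"ty":0,"tz":0,"grip":255}
    - {"wx":0,"wy":0,"wz":0,"tx":0,"ty":0,"tz":0,"grip":255}
    - {"wx":0,"wy":0,"wz":0,"tx":0,"ty":0,"tz":0,"grip":255}
    - {"wx":0,"wy":0,"wz":0,"tx":0,"ty":0,"tz":0,"grip":255}
    - {"wx":0,"wy":0,"wz":0,"tx":0,"ty":0,"tz":0,"grip":255}
    - {"wx":0,"wy":0,"wz":0,"tx":0,"ty":0,"tz":0,"grip":255}
    - {"wx":0,"wy":0,"wz":0,"tx":0,"ty":0,"tz":0,"grip":255}
    - {"wx":0,"wy":0,"wz":0,"tx":0,"ty":0,"tz":0,"grip":255}
    - {"wx":0,"wy":0,"wz":0,"tx":0,"ty":0,"tz":0,"grip":255}
    - {"wx":0,"wy":0,"wz":0,"tx":0,"ty":0,"tz":0,"grip":255}
    - {"wx":0,"wy":0,"wz":0,"tx":0,"ty":0,"tz":0,"grip":255}
    - {"wx":0,"wy":0,"wz":0,"tx":0,"ty":0,"tz":0,"grip":255}
    - {"wx":0,"wy":0,"wz":0,"tx":0,"ty":0,"tz":0,"grip":255}

```text
time_s: 22.55
position: [531.0, -208.0, 48.3]
ee_rot: [-0.047, 0.999, 0.001, 0.001]
wrist_force: [9.1, 12.8, -5.2]
grip_width: 11.3
```

```bash
python3 fc.py
```

```text
t 22.55 chassis xy [-52.62 -59.14] z 48.27 Fch [10.36 11.84] Fz -5.24 M [ 2.288 -1.876  0.04 ] w 11.28 yaw 95.42 tool x in chassis [-1.     0.004] zt [ 0.0024  0.0014 -1.    ]
```

>>> arm_command:
  steps:
    - {"wx":0,"wy":0,"wz":0,"tx":-1,"ty":1,"tz":0,"grip":255}
    - {"wx":0,"wy":0,"wz":0,"tx":-2.5,"ty":2.5,"tz":0,"grip":255}
    - {"wx":0,"wy":0,"wz":0,"tx":-5,"ty":5,"tz":0,"grip":255}
    - {"wx":0,"wy":0,"wz":0,"tx":-8,"ty":8,"tz":-1,"grip":255}
    - {"wx":0,"wy":0,"wz":0,"tx":-11,"ty":11,"tz":-4,"grip":255}
    - {"wx":0,"wy":0,"wz":0,"tx":-13,"ty":13,"tz":-10,"grip":255}
    - {"wx":0,"wy":0,"wz":0,"tx":-14,"ty":14,"tz":-20,"grip":255}
    - {"wx":0,"wy":0,"wz":0,"tx":-14,"ty":14,"tz":-35,"grip":255}
    - {"wx":0,"wy":0,"wz":0,"tx":-14,"ty":14,"tz":-53,"grip":255}
    - {"wx":0,"wy":0,"wz":0,"tx":-14,"ty":14,"tz":-71,"grip":255}
    - {"wx":0,"wy":0,"wz":0,"tx":-14,"ty":14,"tz":-89,"grip":255}
    - {"wx":0,"wy":0,"wz":0,"tx":-14,"ty":14,"tz":-105,"grip":255}
    - {"wx":0,"wy":0,"wz":0,"tx":-14,"ty":14,"tz":-117,"grip":255}
    - {"wx":0,"wy":0,"wz":0,"tx":-14,"ty":14,"tz":-124,"grip":255}
    - {"wx":0,"wy":0,"wz":0,"tx":-14,"ty":14,"tz":-126,"grip":255}
    - {"wx":0,"wy":0,"wz":0,"tx":-14,"ty":14,"tz":-126,"grip":255}
    - {"wx":0,"wy":0,"wz":0,"tx":-14,"ty":14,"tz":-126,"grip":255}

```text
time_s: 24.25
position: [542.0, -193.9, 173.3]
ee_rot: [-0.048, 0.999, 0.0, -0.001]
wrist_force: [0.1, 0.8, -3.9]
grip_width: 11.5
```

```bash
python3 fc.py; python3 - <<'E'
from h import *
im=vision.get_image("side");cv2.imwrite("pics/s6.png",cv2.resize(im[180:350,240:400],None,fx=3.5,fy=3.5,interpolation=cv2.INTER_CUBIC))
import numpy as np
# target: square middle near pad middle. origin offset: bounding centre (12.5,12.5) in square frame
th=np.radians(75.96-90);c,s=np.cos(th),np.sin(th)
for q in (0,8,12.5):
    print(q,np.array([592.9,365.3])-[c*q-s*q,s*q+c*q])
E
python3 mv.py 585.5 358 172 75.96
```

```text
t 24.25 chassis xy [-40.22 -46.12] z 173.31 Fch [0.16 0.82] Fz -3.94 M [-0.013  0.002  0.008] w 11.46 yaw 95.45 tool x in chassis [-1.     0.004] zt [-1.2e-03  5.0e-04 -1.0e+00]
0 [592.9 365.3]
8 [583.19819338 359.47978107]
12.5 [577.74092716 356.20590793]
t 24.3 pos [ 542.04 -193.83  173.27] yawY 95.45 tilt z [-1.2e-03  5.0e-04 -1.0e+00] F [ 0.73 -0.07 -4.85] M [-0.013 -0.015 -0.024] w 11.23
shift tool [-95.71 545.2    1.51] wz 19.49
```

View pics/s6.png

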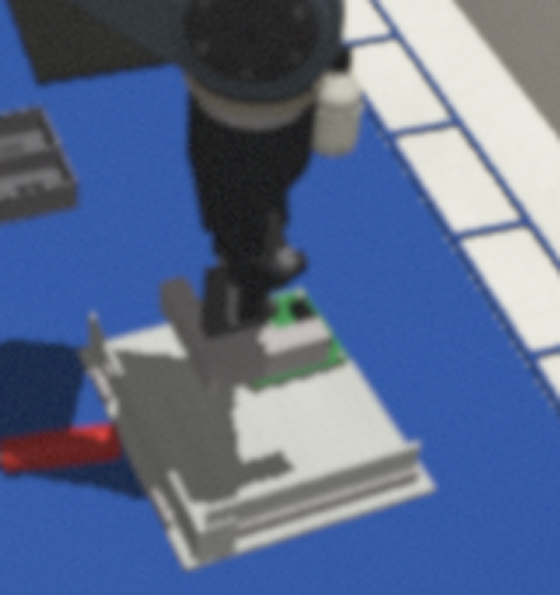

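>>> arm_command:
  steps:
    - {"wx":0,"wy":0,"wz":0.4,"tx":-2,"ty":10,"tz":0,"grip":255}
    - {"wx":0,"wy":0,"wz":1,"tx":-6,"ty":30,"tz":0,"grip":255}
    - {"wx":0,"wy":0,"wz":2,"tx":-11,"ty":60,"tz":0,"grip":255}
    - {"wx":0,"wy":0,"wz":3.4,"tx":-17,"ty":96,"tz":0,"grip":255}
    - {"wx":0,"wy":0,"wz":4.8,"tx":-24,"ty":133,"tz":0,"grip":255}
    - {"wx":0,"wy":0,"wz":6.2,"tx":-30,"ty":170,"tz":0,"grip":255}
    - {"wx":0,"wy":0,"wz":7.6,"tx":-36,"ty":207,"tz":0,"grip":255}
    - {"wx":0,"wy":0,"wz":9,"tx":-43,"ty":244,"tz":0,"grip":255}
    - {"wx":0,"wy":0,"wz":10.4,"tx":-49,"ty":281,"tz":0,"grip":255}
    - {"wx":0,"wy":0,"wz":11.8,"tx":-56,"ty":318,"tz":0,"grip":255}
    - {"wx":0,"wy":0,"wz":13.2,"tx":-62,"ty":355,"tz":0,"grip":255}
    - {"wx":0,"wy":0,"wz":14.6,"tx":-68,"ty":392,"tz":0,"grip":255}
    - {"wx":0,"wy":0,"wz":16,"tx":-75,"ty":429,"tz":0,"grip":255}
    - {"wx":0,"wy":0,"wz":17.4,"tx":-81,"ty":464,"tz":0,"grip":255}
    - {"wx":0,"wy":0,"wz":18.6,"tx":-87,"ty":497,"tz":0,"grip":255}
    - {"wx":0,"wy":0,"wz":19.3,"tx":-92,"ty":524,"tz":0,"grip":255}
    - {"wx":0,"wy":0,"wz":19.5,"tx":-95,"ty":539,"tz":0,"grip":255}
    - {"wx":0,"wy":0,"wz":19.5,"tx":-95.7,"ty":545,"tz":0,"grip":255}
    - {"wx":0,"wy":0,"wz":19.5,"tx":-95.7,"ty":545,"tz":0,"grip":255}
    - {"wx":0,"wy":0,"wz":19.5,"tx":-95.7,"ty":545,"tz":0,"grip":255}

```text
time_s: 26.3
position: [585.8, 356.6, 173.9]
ee_rot: [0.123, 0.992, -0.0, -0.0]
wrist_force: [-0.2, 0.0, -4.0]
grip_width: 11.5
```

```bash
python3 mv.py 585.5 358 50.5 75.96; python3 - <<'E'
from h import *
im=vision.get_image("side");cv2.imwrite("pics/s7.png",cv2.resize(im[80:220,190:330],None,fx=4,fy=4,interpolation=cv2.INTER_CUBIC))
im=vision.get_image("top");cv2.imwrite("pics/t7.png",cv2.resize(im[165:255,320:420],None,fx=6.5,fy=6.5,interpolation=cv2.INTER_CUBIC))
E
python3 mv.py 585.5 358 50.5 75.96
```

```text
t 26.3 pos [585.84 356.62 173.88] yawY 75.92 tilt z [-4.e-04 -5.e-04 -1.e+00] F [-0.16  0.03 -4.04] M [-0.021 -0.005  0.031] w 11.48
shift tool [  0.63   1.33 123.38] wz -0.04
t 26.4 pos [586.04 356.53 174.11] yawY 75.9 tilt z [-1.e-04 -2.e-04 -1.e+00] F [ 0.19  0.18 -4.76] M [-0.025  0.004 -0.003] w 11.2
shift tool [  0.88   1.33 123.61] wz -0.06
```

View pics/s7.png

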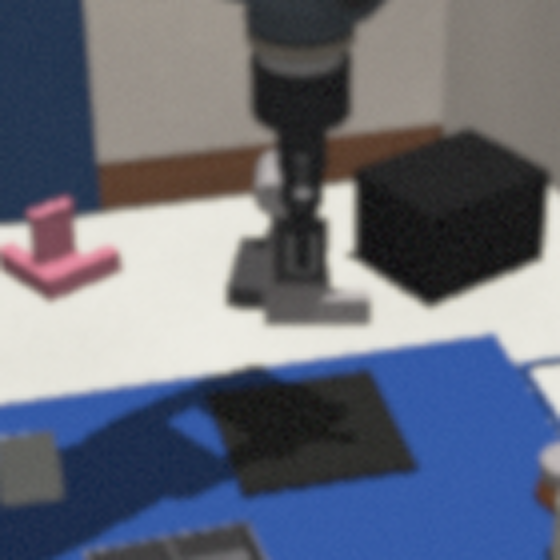

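View pics/t7.png

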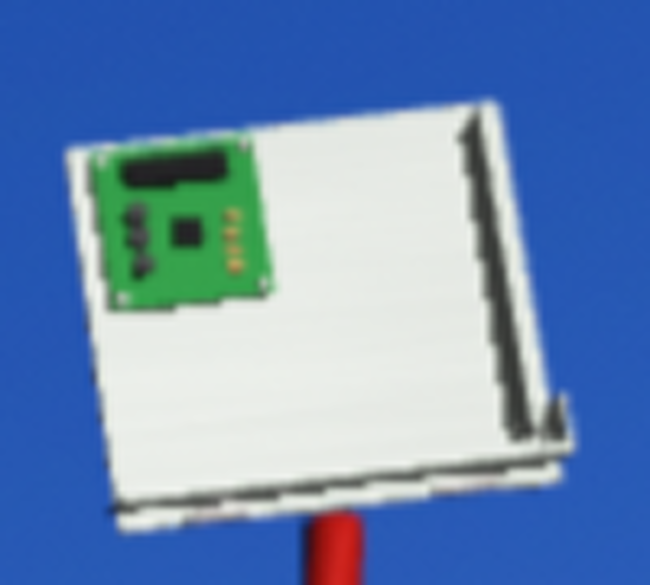

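>>> arm_command:
  steps:
    - {"wx":0,"wy":0,"wz":0,"tx":0,"ty":1,"tz":10,"grip":255}
    - {"wx":0,"wy":0,"wz":0,"tx":0,"ty":1,"tz":30,"grip":255}
    - {"wx":0,"wy":0,"wz":0,"tx":0,"ty":1,"tz":50,"grip":255}
    - {"wx":0,"wy":0,"wz":0,"tx":0,"ty":1,"tz":70,"grip":255}
    - {"wx":0,"wy":0,"wz":0,"tx":0,"ty":1,"tz":88,"grip":255}
    - {"wx":0,"wy":0,"wz":0,"tx":0,"ty":1,"tz":102,"grip":255}
    - {"wx":0,"wy":0,"wz":0,"tx":0,"ty":1,"tz":112,"grip":255}
    - {"wx":0,"wy":0,"wz":0,"tx":0,"ty":1,"tz":118,"grip":255}
    - {"wx":0,"wy":0,"wz":0,"tx":0,"ty":1,"tz":121,"grip":255}
    - {"wx":0,"wy":0,"wz":0,"tx":0,"ty":1,"tz":122.5,"grip":255}
    - {"wx":0,"wy":0,"wz":0,"tx":0,"ty":1,"tz":123.3,"grip":255}
    - {"wx":0,"wy":0,"wz":0,"tx":0,"ty":1,"tz":123.3,"grip":255}
    - {"wx":0,"wy":0,"wz":0,"tx":0,"ty":1,"tz":123.3,"grip":255}

```text
time_s: 27.7
position: [586.2, 358.7, 51.1]
ee_rot: [0.122, 0.992, 0.0, 0.0]
wrist_force: [0.7, 0.9, -4.4]
grip_width: 11.3
```

```bash
python3 mv.py 585.5 358 49.5 75.96
```

```text
t 27.7 pos [586.22 358.71  51.08] yawY 75.96 tilt z [ 5.e-04  2.e-04 -1.e+00] F [ 0.69  0.89 -4.45] M [ 0.041 -0.019 -0.002] w 11.33
shift tool [ 0.52 -0.86  1.58] wz -0.0
```

>>> arm_command:
  steps:
    - {"wx":0,"wy":0,"wz":0,"tx":0,"ty":0,"tz":0.5,"grip":255}
    - {"wx":0,"wy":0,"wz":0,"tx":0,"ty":0,"tz":1,"grip":255}
    - {"wx":0,"wy":0,"wz":0,"tx":0,"ty":0,"tz":1.4,"grip":255}
    - {"wx":0,"wy":0,"wz":0,"tx":0,"ty":0,"tz":1.4,"grip":255}

```text
time_s: 28.1
position: [586.1, 358.7, 49.5]
ee_rot: [0.122, 0.992, 0.0, 0.0]
wrist_force: [-1.0, -0.9, -1.4]
grip_width: 11.2
```

>>> arm_command:
  steps:
    - {"wx":0,"wy":0,"wz":0,"tx":0,"ty":0,"tz":0.3,"grip":255}
    - {"wx":0,"wy":0,"wz":0,"tx":0,"ty":0,"tz":0.3,"grip":255}

```text
time_s: 28.3
position: [586.1, 358.7, 49.5]
ee_rot: [0.122, 0.993, 0.0, 0.0]
wrist_force: [-3.6, -1.2, 4.1]
grip_width: 11.7
```

Resting on the pad at z 49.5, as before the grasp. I open, then retreat.

>>> arm_command:
  steps:
    - {"wx":0,"wy":0,"wz":0,"tx":0,"ty":0,"tz":-0.2,"grip":255}
    - {"wx":0,"wy":0,"wz":0,"tx":0,"ty":0,"tz":-0.2,"grip":200}
    - {"wx":0,"wy":0,"wz":0,"tx":0,"ty":0,"tz":-0.2,"grip":150}
    - {"wx":0,"wy":0,"wz":0,"tx":0,"ty":0,"tz":-0.2,"grip":80}
    - {"wx":0,"wy":0,"wz":0,"tx":0,"ty":0,"tz":-0.2,"grip":0}
    - {"wx":0,"wy":0,"wz":0,"tx":0,"ty":0,"tz":-0.2,"grip":0}
    - {"wx":0,"wy":0,"wz":0,"tx":0,"ty":0,"tz":-0.2,"grip":0}
    - {"wx":0,"wy":0,"wz":0,"tx":0,"ty":0,"tz":-0.2,"grip":0}
    - {"wx":0,"wy":0,"wz":0,"tx":0,"ty":0,"tz":-0.2,"grip":0}

```text
time_s: 29.2
position: [586.1, 358.6, 49.2]
ee_rot: [0.122, 0.992, 0.0, 0.0]
wrist_force: [0.3, 0.5, -0.4]
grip_width: 85.2
```

>>> arm_command:
  steps:
    - {"wx":0,"wy":0,"wz":0,"tx":0,"ty":0,"tz":-5,"grip":0}
    - {"wx":0,"wy":0,"wz":0,"tx":0,"ty":0,"tz":-15,"grip":0}
    - {"wx":0,"wy":0,"wz":0,"tx":0,"ty":0,"tz":-32,"grip":0}
    - {"wx":0,"wy":0,"wz":0,"tx":0,"ty":0,"tz":-55,"grip":0}
    - {"wx":0,"wy":0,"wz":0,"tx":0,"ty":0,"tz":-80,"grip":0}
    - {"wx":0,"wy":0,"wz":0,"tx":0,"ty":0,"tz":-105,"grip":0}
    - {"wx":0,"wy":0,"wz":0,"tx":0,"ty":0,"tz":-130,"grip":0}
    - {"wx":0,"wy":0,"wz":0,"tx":40,"ty":0,"tz":-150,"grip":0}
    - {"wx":0,"wy":0,"wz":0,"tx":80,"ty":0,"tz":-150,"grip":0}
    - {"wx":0,"wy":0,"wz":0,"tx":120,"ty":0,"tz":-150,"grip":0}
    - {"wx":0,"wy":0,"wz":0,"tx":150,"ty":0,"tz":-150,"grip":0}
    - {"wx":0,"wy":0,"wz":0,"tx":150,"ty":0,"tz":-150,"grip":0}

```text
time_s: 30.4
position: [437.8, 396.0, 201.1]
ee_rot: [0.121, 0.993, 0.001, 0.0]
wrist_force: [0.3, -0.4, 1.1]
grip_width: 85.5
```

```bash
python3 - <<'E'
from h import *
im=vision.get_image("side");cv2.imwrite("pics/s8.png",im)
im=vision.get_image("top");cv2.imwrite("pics/t8.png",im)
a=im[170:250,150:250];cv2.imwrite("pics/t8c.png",cv2.resize(a,None,fx=7,fy=7,interpolation=cv2.INTER_CUBIC))
print(readout.sense()["wrist_force"])
E
```

```text
[ 0.49109952  0.34244294 -0.60161514]
```

View pics/s8.png

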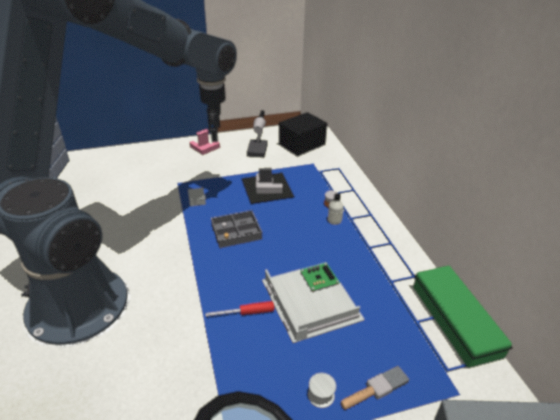

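View pics/t8c.png

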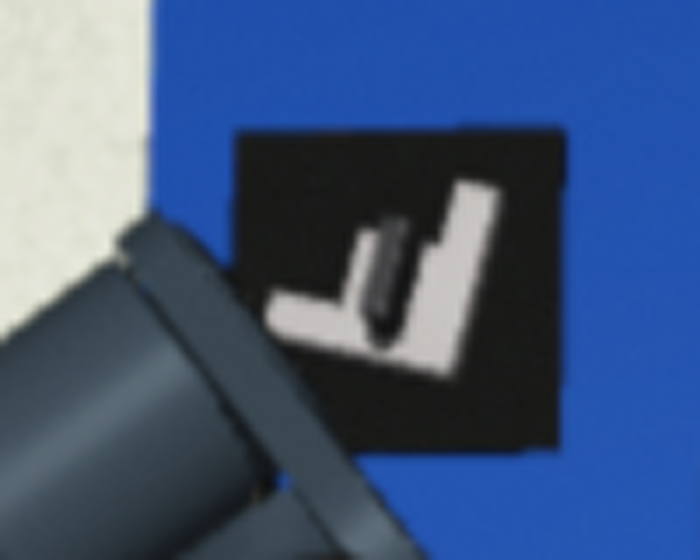

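The square lies flat near the middle of the pad: top about (205,211), side (268,183). The side panel stands at its rail, and everything else looks unmoved.

```bash
python3 -c "
from rig import ticket
print(ticket.hand_in())"
```

```text
the job is handed in; nothing more can be done
None
```

I used the steel square to push the loose side panel home and check the corner, then laid it back on its pad. The job was handed in at about 30.5 s.

- **Front panel:** I found its inner face by touch, about 2.4 mm inward of nominal. I turned the square 0.2° until the twisting moment about the vertical was near zero, which I took as flush.
- **Side panel:** It slid about 9 mm at a steady 8 N. Then it stopped moving while the force rose to 12 N, so I took that as home. The last top and side pictures show it against its rail.
- **Corner check:** I held the square on both panels from about 19 s to 22.5 s, its underside about 3 mm above the base plate. The felt push was 10–11 N on the front panel and 10.4–12.7 N on the side panel. No reading passed 13 N.
- **Placing:** The square lies flat, about 10 mm from the pad's centre, with the gripper open and clear. The last pictures show nothing else moved.

**What stays uncertain:** those forces were felt at the wrist, so they include drag along the panels. I pressed the front first with the side nearly unloaded to keep that drag small, but could not measure it. At worst the true push on the side panel was about 6 N. Forces were read only at the end of each move, so a brief higher peak in between would not show.

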